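# Pack the specimen case for the lab run

## Task

Pack the specimen jars for the lab: turn the case's two turnbuttons open, lift the lid off by its knob and lay it flat in the steel tray, then stand every specimen jar on the counter upright inside the case. Put the lid back so it is fully seated and turn both turnbuttons fully in over it to secure it, leaving everything else on the counter alone.

Things in the scene. Friction and masses are not known exactly. Their poses are not given: they have to be found in the camera images.
- case: aluminium specimen case fixed to the counter: open box, outside 140 (its x) x 196 (its y) mm, 65 mm high, walls and floor 5 mm; inside 130 x 186 mm. Origin at the centre of its underside on the counter, z up. At each y end a dark steel block 50 mm wide, reaching to y = +-0.130 and z = 0.068, carries a turnbutton
- lid: loose aluminium lid, plate 144 (x) x 200 (y) x 6 mm, 0.3 kg; origin at the centre of the plate's underside, z up, x and y along the case's when seated (either way round fits). Under the plate a lip 122 x 178 mm outside, 8 mm deep, fits the case's mouth with 4 mm play each side; seated, the origin is 65 mm above the case's origin
- lid_knob (a point): centre of the head of the lid's black knob, 33 mm above the lid's origin. Head 32 mm across, 18 mm high; below it a stem 16 mm across stands 18 mm above the plate
- tray: shallow steel tray fixed to the counter, outside 190 (x) x 260 (y) mm, 16 mm high, walls and floor 4 mm; origin at the centre of its underside, z up
- latch_left (a joint): angle of the turnbutton at the case's +y end: 0 = its bar points to the case's middle, lying 2.5 mm above the lid and holding it down; 1.6 (its stop) = bar turned along the case's end, with the post towards the case's -x side, the lid free. From above it opens clockwise. Stays where it is left; needs about 1.5 N at the post. The bar is clear of the lid from about 1.3 on
- latch_right (a joint): angle of the turnbutton at the case's -y end: 0 = its bar points to the case's middle, lying 2.5 mm above the lid and holding it down; 1.6 (its stop) = bar turned along the case's end, with the post towards the case's -x side, the lid free. From above it opens anticlockwise. Stays where it is left; needs about 1.5 N at the post. The bar is clear of the lid from about 1.3 on
- latch_left_post (a point): top centre of the upright black post of the turnbutton at the +y end of the case. The post is 14 mm across and stands 32 mm above the bar (bar top at z 0.082, post top at 0.114 above the counter), 40 mm from the pivot. The pivot is vertical, at x 0, y = 0.122 in the case's frame
- latch_right_post (a point): top centre of the upright black post of the turnbutton at the -y end of the case. The post is 14 mm across and stands 32 mm above the bar (bar top at z 0.082, post top at 0.114 above the counter), 40 mm from the pivot. The pivot is vertical, at x 0, y = minus 0.122 in the case's frame
- jar1: specimen jar: white plastic body with grey screw cap, upright, squat straight cylinder 46 mm across, 44 mm tall (cap: the top 12 mm), 60 g, heavier at the bottom; origin at the centre of its underside, z up through the cap. May be absent (2 to 4 of the four are there)
- jar2: specimen jar: white plastic body with grey screw cap, upright, squat straight cylinder 46 mm across, 44 mm tall (cap: the top 12 mm), 60 g, heavier at the bottom; origin at the centre of its underside, z up through the cap. May be absent (2 to 4 of the four are there)
- jar3: specimen jar: white plastic body with grey screw cap, upright, squat straight cylinder 46 mm across, 44 mm tall (cap: the top 12 mm), 60 g, heavier at the bottom; origin at the centre of its underside, z up through the cap. May be absent (2 to 4 of the four are there)
- jar4: specimen jar: white plastic body with grey screw cap, upright, squat straight cylinder 46 mm across, 44 mm tall (cap: the top 12 mm), 60 g, heavier at the bottom; origin at the centre of its underside, z up through the cap. May be absent (2 to 4 of the four are there)
- amber_bottle: brown glass bottle with white cap, 44 mm across, 75 mm tall, upright; bystander, leave alone; origin at the centre of its underside
- tape_roll: roll of paper tape lying flat, 70 mm across, 25 mm high; bystander, leave alone; origin at the centre of its underside
- thermometer: white plastic thermometer lying flat, 110 x 22 x 14 mm, long along its y; bystander, leave alone; origin at the centre of its underside
- steel_cup: empty steel cup, 64 mm across, 50 mm tall; bystander, leave alone; origin at the centre of its underside
- gel_bottle: white gel bottle, 60 mm across, 110 mm tall; bystander, leave alone; origin at the centre of its underside
- swab_box: cardboard box, 70 x 110 x 50 mm; bystander, leave alone; origin at the centre of its underside
Mind the look-alikes: they are no part of the job. Of the things shaped like the lid, the aluminium one is meant.

How it is judged:
On the way, in this order (a step that is already met when the one before it is completed fails the run):
1. the lid is off, released and lying flat in the steel tray (x of lid in the frame of tray between -0.04 and 0.04 m and y of lid in the frame of tray between -0.05 and 0.05 m and z of lid in the frame of tray below 0.02 m and angle between lid's own z axis and vertical below 0.06 rad and contact force between the fingers and lid below 0.1 N and linear speed of lid below 0.02 m/s), for 0.3 s.
2. every jar stands upright on the floor of the case (x of jar1 in the frame of case between -0.055 and 0.055 m and y of jar1 in the frame of case between -0.083 and 0.083 m and z of each of jar1, jar2, jar3, jar4 in the frame of case below 0.015 m and angle between each of jar1, jar2, jar3, jar4's own z axis and vertical below 0.15 rad and x of jar2 in the frame of case between -0.055 and 0.055 m and y of jar2 in the frame of case between -0.083 and 0.083 m and x of jar3 in the frame of case between -0.055 and 0.055 m and y of jar3 in the frame of case between -0.083 and 0.083 m and x of jar4 in the frame of case between -0.055 and 0.055 m and y of jar4 in the frame of case between -0.083 and 0.083 m), for 0.2 s.
3. the lid is seated on the case again (horizontal distance between lid and case below 0.01 m and z of lid in the frame of case between 0.061 and 0.069 m and angle between lid's own z axis and vertical below 0.05 rad and angle between the x axis of lid and the x axis of case, either way round below 0.1 rad), for 0.2 s.
At the end, for the whole second after the job is handed in: Every jar present stands upright (within 0.15 rad) on the floor of the case, the lid is seated on the case (level within 0.05 rad, origin 61 to 69 mm above the case's, within 10 mm and 0.1 rad of it) and at rest, and both turnbuttons are within 0.25 rad of fully in (all of step 2 and all of step 3 and value of joint each of latch_left, latch_right below 0.25 rad and linear speed of lid below 0.02 m/s); the robot touches nothing.
It fails at once if a bystander (bottle, tape, thermometer, cup, box) moved more than 50 mm (distance of any of amber_bottle, tape_roll, thermometer, steel_cup, gel_bottle, swab_box from where it was at the start of the episode above 0.05 m).
Of jar1, jar2, jar3, jar4 only 2 to 4 are there at a start; the rules pass over those that are not, and their reading is None.
At some moment in a run one of jar1, jar2, jar3, jar4 may be knocked a few centimetres aside while the robot is not near it.
It also fails if it takes over 210 s, if anything falls off the work surface, if the arm or the gripper's body presses on something with over 40 N, if the wrist force passes 120 N, or if a joint passes its speed limit or range.

## Robot

A 6-joint arm with a two-finger parallel gripper is mounted at the origin on the work surface. World frame = base frame: x ahead of the robot, y to its left, z up, the work surface at z = 0. Lengths are in m, angles in rad, forces in N, time in s.
With the tool pointing down it reaches from about 0.3 to 0.775 m from the base axis. Payload 14.6 kg.
Tool frame: the origin (TCP) lies at the very end of the fingers, on their centre line; the grasp point (between the pads) lies 19 mm behind it; z points along the fingers, y is the line along which they close (so a half turn about z gives the same grasp; the last joint's range is limited). The gripper opens to 94 mm and grips with 3 to 60 N. Pads are 16 mm wide; open, the fingers measure 119 mm over their backs; the gripper's body (75 mm by 177 mm) begins 78 mm behind the grasp point.
Start: joints at [-1.269, 0.3, 1.521, -0, 1.321, -0.067], TCP at [0.198, -0.513, 0.205] pointing down, gripper open.
Joint ranges: [-3.03, 3.03], [-0.79, 2.21], [0.23, 2.52], [-1.04, 4.18], [0, 3.07], [-2.55, 2.55]. Speed limits (rad/s): [2.22, 2.22, 2.57, 3.14, 3.14, 3.14].

## Interface

Orientations are given as [roll, pitch, yaw] about the fixed x, y, z axes, in that order (R = Rz(yaw) Ry(pitch) Rx(roll)).
In Python, from station import ctrl gives the robot as it stands. The module is installed in compiled form; this text tells all that it offers.
- The arm moves only by the tool step_arm, never from a script. Its argument "deltas" is a list of rows, each an object with "dp": the shift along the tool's x, y, z scaled (see below), a list of three; "twist": the turn about the tool's z scaled (see below). In form: [{"dp": [tx, ty, tz], "twist": twist}, ...]. A call has 1 to 12 rows; each row shifts and turns the commanded pose from where the row before left it, along the tool's axes as they then stand; what a row does not reach is not made up. The controller multiplies each number of a shift by 0.04 m and each number of a turn by 4 degrees. A row lasts 1/10 s, in which the tool goes at most 50 mm and 8.59 degrees, less where a joint would pass 70% of its speed; a pose out of reach is approached as far as the arm can. A call with a number of a shift or a turn outside -1 to 1 is refused whole. A call with a gripper value outside its range is refused whole. "gripper" is the opening, from -1 (shut) to 1 (fully open), set as the call begins (left out, the last holds). The fingers move at their own pace and stop on an object; "squeeze" is the grip in N (left out, the last holds). Time passes only in rows, so rows that do not move let the fingers close. It gives the time, the measured TCP pose, the force, the opening and the grip force at its end, in the units of the state.
- ctrl.get_obs(): the state, without advancing time (a new reading comes with each control period).
- ctrl.camera(name): name is "side" or "top"; returns (picture, depth): 420x560x3 uint8, red, green, blue; 420x560 float32, m along the optical axis (not along the pixel's ray), 0 where there is no reading.
- ctrl.get_calibration(name): a dict with "fx", "fy", "cx", "cy" (pixels), "distortion" ([k1, k2, p1, p2, k3] as OpenCV has them; the pictures are not rectified), "world_to_cam" (4x4, takes a point from world to camera coordinates). Camera axes: x right, y down, z forward; pixel columns grow to the right and rows downward; lengths in m; the calibration is good to about 2 mm. A picture is of the moment at which its call begins. get_calibration takes no time and is no camera call.
- ctrl.hand_in(): hands the job in; it is judged then, once.
Trained networks look in the newest picture that a camera, given by its name, has taken for a name from the list of things; names that differ only in an ending like _2 or _b are one class to them, and where a whole thing is asked for, a point or a joint stands for the part that bears it (a point fixed in the world has none). Each returns a list of dicts, best first, with "conf" (0 to 1); they miss things now and then, are a little off and sometimes report something else, mostly with a low value. They report only what shows in the picture. A call takes as long as a camera call. They do not tell look-alikes from the thing itself.
- ctrl.spot_in(camera, label): "rect" ([left, top, right, bottom] as shares, 0 to 1, of the picture: columns of its width, rows of its height, round what is visible of it).
- ctrl.cut_out(camera, label): "pixels" (420x560 bool, what is visible of it) and "rect" ([left, top, right, bottom] as shares, 0 to 1, of the picture: columns of its width, rows of its height, round what is visible of it).
The state is a dict: "time_s": time; "qpos": joint angles; "joint_vel": joint speeds; "tau": joint torques, N m; "ee_pos": TCP position; "eef_rot": TCP orientation; "force": force on the tool from outside, world axes, zero at the start; "moment": the same for the moment, N m; "grip_width": finger opening in m; "grip_force": force on a finger pad.
Only numpy, scipy, OpenCV 4.12 (cv2) and the standard library are available. Lean on these libraries where they do the work, as an engineer would, in place of code of your own. Each camera call takes 0.05 s, during which the arm holds its last target. There are 200 camera calls.

## Working session

There is one attempt and no reset: what is moved stays moved. The work goes in short steps, Python scripts to look and compute and a tool call to move; the robot and the scene stay as the last step left them, time stands still between calls to the robot, and variables do not carry over. Pictures are saved under pics/ and viewed, at most 14 in all, crops included, and the job is handed in when it is done.

Besides the shell and the picture viewer there is one more tool, called after ">>>" as name(argument=value, ...), one argument or row to a line, values as JSON. step_arm: Moves the arm, as the interface text tells. Its arguments: {"type":"object","properties":{"deltas":{"type":"array"},"gripper":{"type":"number"},"squeeze":{"type":"number"}},"required":["deltas"]}

```bash
mkdir -p pics; ls; python3 - <<'E'
from station import ctrl
import cv2
for n in("top","side"):
    p,d=ctrl.camera(n); cv2.imwrite(f"pics/{n}0.png",p[:,:,::-1])
    c=ctrl.get_calibration(n); print(n,c)
print(ctrl.get_obs())
E
```

```text
pics
top {'fx': 429.46946790861193, 'fy': 429.46946790861193, 'cx': 289.4891363950636, 'cy': 215.86908899300644, 'distortion': array([-0.04308964,  0.        ,  0.        ,  0.        ,  0.        ]), 'world_to_cam': array([[-1.73083069e-02, -9.99849869e-01,  8.13181544e-04,
         4.20508893e-02],
       [-9.86085460e-01,  1.69355330e-02, -1.65374281e-01,
         5.22599557e-01],
       [ 1.65335682e-01, -3.66421532e-03, -9.86230544e-01,
         1.29614108e+00],
       [ 0.00000000e+00,  0.00000000e+00,  0.00000000e+00,
         1.00000000e+00]])}
side {'fx': 386.70903543272414, 'fy': 386.70903543272414, 'cx': 269.5427477605994, 'cy': 209.60800146147602, 'distortion': array([-0.07110765,  0.        ,  0.        ,  0.        ,  0.        ]), 'world_to_cam': array([[-0.86232908, -0.50614536, -0.01433301,  0.43592289],
       [-0.29940933,  0.5325281 , -0.79168673,  0.20335815],
       [ 0.40834129, -0.67840305, -0.61075911,  0.92581113],
       [ 0.        ,  0.        ,  0.        ,  1.        ]])}
{'time_s': 0.1, 'qpos': array([-1.26858751e+00,  3.00428562e-01,  1.52152936e+00, -1.25875306e-06,
        1.32068014e+00, -6.66184856e-02]), 'joint_vel': array([ 0.00021091,  0.00028677, -0.00160148,  0.00083181, -0.00029597,
        0.00034071]), 'tau': array([ 5.19941077e-04, -5.32648730e+01, -3.53286338e+01,  7.09338533e-02,
        2.34735967e-02, -7.32898320e-05]), 'ee_pos': array([ 0.19820427, -0.51279254,  0.20493153]), 'eef_rot': array([-3.14054948e+00, -6.83757993e-05,  3.68827579e-01]), 'force': array([ 0.32405094, -0.35419942, -0.5793112 ]), 'moment': array([ 0.05208463,  0.00425853, -0.00422193]), 'grip_force': 0.0, 'grip_width': 0.09421055144868452}
```

View pics/top0.png

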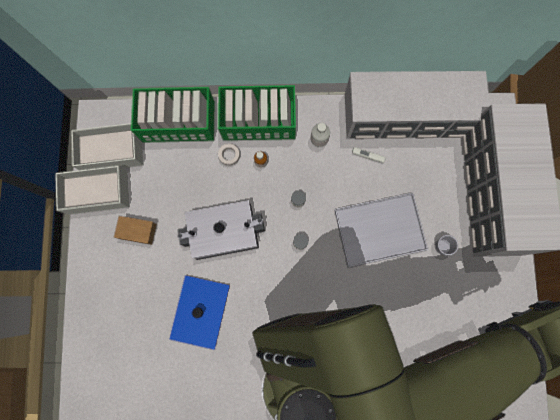

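View pics/side0.png

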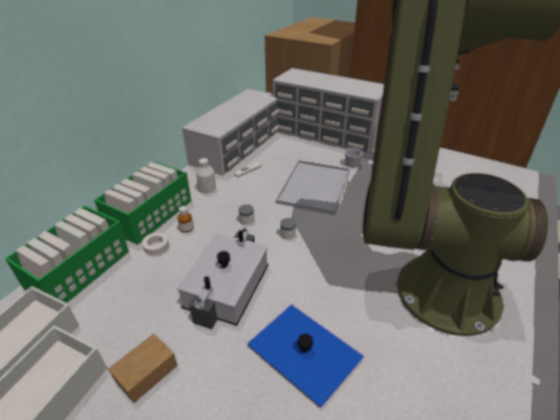

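Top view: the case with the aluminium lid is at about (221,228) with its knob at (219,227), and the tray is at (381,229). Jars stand at (298,198) and (301,241). The blue lid look-alike lies loose at (199,312). The arm hides the lower right, so I'll check for more jars there later. Next I'll measure.

```bash
cat > h.py <<'E'
from station import ctrl
import numpy as np, cv2
def cal(n):
    c=ctrl.get_calibration(n); K=np.array([[c['fx'],0,c['cx']],[0,c['fy'],c['cy']],[0,0,1]])
    return K,np.array(c['distortion']),np.array(c['world_to_cam'])
def ray(n,uv):
    K,D,T=cal(n); p=cv2.undistortPoints(np.float64(uv).reshape(-1,1,2),K,D)[:,0]
    return np.c_[p,np.ones(len(p))],T
def at_depth(n,uv,z):
    r,T=ray(n,uv); return (r*np.reshape(z,(-1,1))-T[:3,3])@T[:3,:3]
def at_height(n,uv,h):
    r,T=ray(n,uv); d=r@T[:3,:3]; o=-T[:3,:3].T@T[:3,3]
    return o+d*((h-o[2])/d[:,2])[:,None]
def proj(n,P):
    K,D,T=cal(n); return cv2.projectPoints(np.float64(P).reshape(-1,1,3),T[:3,:3],T[:3,3],K,D)[0][:,0]
def cloud(n,d):
    v,u=np.nonzero(d>0); return u,v,at_depth(n,np.c_[u,v],d[v,u])
def maskpts(n,m,d):
    v,u=np.nonzero(m&(d>0)); return np.c_[u,v],at_depth(n,np.c_[u,v],d[v,u])
def rect(P):
    (c,s,a)=cv2.minAreaRect(np.float32(P[:,:2])); return c,s,a
E
python3 - <<'E'
from h import *
np.set_printoptions(precision=4,suppress=True)
for n in("top","side"):
    p,d=ctrl.camera(n); np.save(f"{n}_d.npy",d)
    for l in("case","lid","lid_knob","tray","latch_left_post","latch_right_post","latch_left","jar1"):
        for r in ctrl.cut_out(n,l)[:4]:
            uv,P=maskpts(n,r['pixels'],d)
            if len(P)<3: continue
            zt=np.percentile(P[:,2],90); T=P[P[:,2]>zt-.008]
            print(n,l,round(r['conf'],2),uv.mean(0).round(1),len(P),'med',np.median(P,0),'top',np.median(T,0),zt, 'rect',np.array(rect(T)[1]),round(rect(T)[2],1),np.array(rect(T)[0]))
E
```

```text
top case 0.64 [221.1 232. ] 554 med [0.4782 0.2114 0.0703] top [0.474  0.3199 0.0853] 0.08865686564622897 rect [0.0217 0.2586] 9.8 [0.4804 0.244 ]
top lid 0.93 [199.3 312.2] 3102 med [0.2319 0.3153 0.015 ] top [0.2322 0.3156 0.0153] 0.018954233087825404 rect [0.144  0.2017] 77.2 [0.2329 0.3174]
top lid 0.71 [220.3 228.7] 2977 med [0.4819 0.2428 0.0721] top [0.4822 0.2444 0.0724] 0.0759065010079282 rect [0.1445 0.2006] 9.7 [0.4839 0.2455]
top lid 0.54 [298. 198.] 172 med [0.5794 0.0054 0.0445] top [0.5805 0.0053 0.0448] 0.0478563499740424 rect [0.0431 0.0431] 45.0 [0.5813 0.0052]
top lid_knob 0.58 [199.1 312.1] 3077 med [0.232  0.3156 0.015 ] top [0.2322 0.3156 0.0153] 0.018962195639316705 rect [0.1438 0.2017] 77.4 [0.2331 0.3171]
top lid_knob 0.55 [219.6 228.5] 2999 med [0.4822 0.2449 0.0721] top [0.482  0.2455 0.0723] 0.0758487436210998 rect [0.1448 0.2006] 9.5 [0.4838 0.2457]
top tray 0.95 [380.4 229.2] 4882 med [ 0.4812 -0.257   0.0051] top [ 0.4809 -0.2561  0.0061] 0.010891493770461487 rect [0.1917 0.2663] 10.9 [ 0.4822 -0.259 ]
top latch_left 0.68 [185.9 234.2] 108 med [0.4654 0
[... 1546 characters left out ...]
 top [0.4679 0.3297 0.1122] 0.1104568708315326 rect [0.012 0.013] 72.4 [0.4698 0.328 ]
side latch_right_post 0.67 [242.4 235.5] 141 med [0.4923 0.1611 0.0869] top [0.4903 0.1659 0.1129] 0.11294646825419591 rect [0.0124 0.011 ] 35.9 [0.4907 0.1635]
side latch_left 0.8 [204.  292.5] 224 med [0.4644 0.3407 0.0827] top [0.4675 0.3299 0.1122] 0.11071960298518774 rect [0.0107 0.0129] 71.9 [0.47   0.3286]
side jar1 0.83 [287.  227.9] 330 med [0.4413 0.0137 0.0357] top [0.4442 0.0062 0.0445] 0.045657204301100145 rect [0.0413 0.046 ] 35.9 [0.4454 0.0041]
side jar1 0.75 [246.  213.8] 279 med [0.575  0.0164 0.0389] top [0.5805 0.0086 0.0446] 0.04583767774129923 rect [0.0434 0.0455] 56.6 [0.5821 0.0061]
```

Two lid-shaped things: the blue one at top (199,312), lying on the counter, and the aluminium one at (220,228), on the case under the turnbuttons. The aluminium one is meant. I'll confirm with a crop and refine the knob and posts.

```bash
python3 - <<'E'
from h import *
np.set_printoptions(precision=4,suppress=True)
p,d=ctrl.camera("top")
cv2.imwrite("pics/crop1.png",cv2.resize(p[185:355,155:325,::-1],(600,600),interpolation=cv2.INTER_CUBIC))
q,ds=ctrl.camera("side")
C={n:cloud(n,dd)[2] for n,dd in(("top",d),("side",ds))}
for nm,c,r,zl,zh in(("knob",(.483,.245),.03,.088,.13),("kneck",(.483,.245),.03,.1,.13),("postL",(.469,.328),.02,.095,.13),("postR",(.491,.165),.02,.095,.13),("capA",(.581,.005),.035,.04,.06),("capB",(.445,.002),.035,.04,.06)):
    for n,P in C.items():
        S=P[(np.hypot(*(P[:,:2]-c).T)<r)&(P[:,2]>zl)&(P[:,2]<zh)]
        if len(S)>4:
            cc,rr=cv2.minEnclosingCircle(np.float32(S[:,:2])); print(nm,n,len(S),np.array(cc),round(rr,4),'mean',S.mean(0),'zmax',S[:,2].max())
# lid plate rect, each camera
for n,P in C.items():
    S=P[(np.hypot(*(P[:,:2]-(.483,.245)).T)<.14)&(P[:,2]>.066)&(P[:,2]<.0765)]
    u=np.array([np.cos(.17),np.sin(.17)]);v=np.array([-u[1],u[0]])
    print(n,'plate z',np.median(S[:,2]),len(S))
# anything else in mid-height over counter
P=C["side"];S=P[(P[:,2]>.03)&(P[:,2]<.06)&(P[:,0]>0)&(P[:,0]<.8)&(abs(P[:,1])<.7)]
h,xe,ye=np.histogram2d(S[:,0],S[:,1],bins=[16,28],range=[[0,.8],[-.7,.7]])
for i,j in zip(*np.nonzero(h>8)): print((round(xe[i]+.025,3),round(ye[j]+.025,3),int(h[i,j])),end=' ')
E
```

```text
knob top 98 [0.4834 0.2446] 0.0162 mean [0.4829 0.2445 0.107 ] zmax 0.11303597641196304
knob side 167 [0.4835 0.247 ] 0.017 mean [0.4818 0.2501 0.104 ] zmax 0.1102481914679882
kneck top 93 [0.4834 0.2446] 0.0162 mean [0.4834 0.2449 0.1076] zmax 0.11303597641196304
kneck side 128 [0.4835 0.247 ] 0.017 mean [0.4831 0.2483 0.1066] zmax 0.1102481914679882
postL top 25 [0.4655 0.3239] 0.0048 mean [0.4684 0.3245 0.1123] zmax 0.11873174040307731
postL side 61 [0.4703 0.3283] 0.0078 mean [0.4683 0.3294 0.1089] zmax 0.11731200536221938
postR top 21 [0.4911 0.1626] 0.007 mean [0.49   0.1619 0.1125] zmax 0.1193679201141095
postR side 50 [0.4912 0.1644] 0.0078 mean [0.4894 0.166  0.1071] zmax 0.11659699067040101
capA top 160 [0.5823 0.0054] 0.023 mean [0.5813 0.0054 0.045 ] zmax 0.0512278166946679
capA side 133 [0.5826 0.0065] 0.0238 mean [0.5812 0.0075 0.0447] zmax 0.04752077504968866
capB top 163 [0.4445 0.0002] 0.0229 mean [0.4449 0.0005 0.0448] zmax 0.05257179571226914
capB side 149 [0.4457 0.0012] 0.0252 mean [0.4446 0.0039 0.0446] zmax 0.04781411687517716
top plate z 0.0716356516868498 292
[... 3105 characters left out ...]
 (np.float64(0.775), np.float64(-0.075), 65) (np.float64(0.775), np.float64(-0.025), 77) (np.float64(0.775), np.float64(0.025), 74) (np.float64(0.775), np.float64(0.075), 95) (np.float64(0.775), np.float64(0.125), 111) (np.float64(0.775), np.float64(0.175), 122) (np.float64(0.775), np.float64(0.225), 124) (np.float64(0.775), np.float64(0.275), 78) (np.float64(0.775), np.float64(0.325), 155) (np.float64(0.775), np.float64(0.375), 174) (np.float64(0.775), np.float64(0.425), 184) (np.float64(0.775), np.float64(0.475), 201) (np.float64(0.775), np.float64(0.525), 240) (np.float64(0.775), np.float64(0.575), 396) (np.float64(0.775), np.float64(0.625), 425) (np.float64(0.775), np.float64(0.675), 50)
```

View pics/crop1.png

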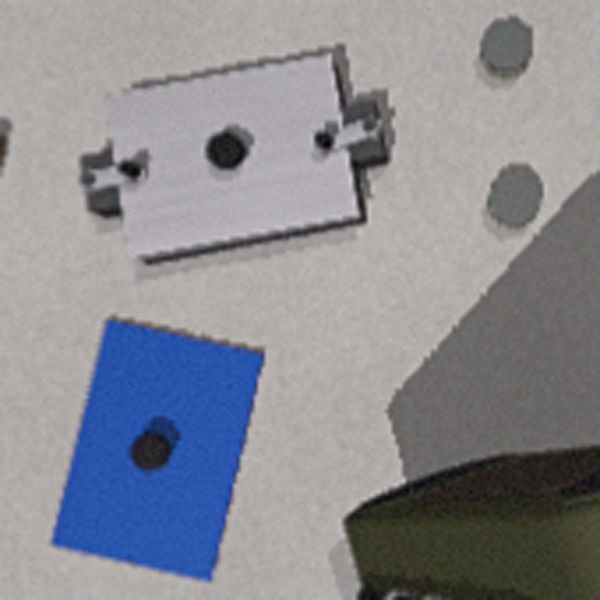

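The crop confirms it: the aluminium lid is at crop (227,150) with both bars over it, and the blue one at (151,450) is loose on the counter. I'll move to the left post.

>>> step_arm(
  deltas=[
    {"dp": [0.69, -0.86, 0], "twist": 0},
    {"dp": [0.69, -0.86, 0], "twist": 0},
    {"dp": [0.69, -0.86, 0], "twist": 0},
    {"dp": [0.69, -0.86, 0], "twist": 0},
    {"dp": [0.69, -0.86, 0], "twist": 0},
    {"dp": [0.69, -0.86, 0], "twist": 0},
    {"dp": [0.69, -0.86, 0], "twist": 0},
    {"dp": [0.69, -0.86, 0], "twist": 0},
    {"dp": [0.69, -0.86, 0], "twist": 0},
    {"dp": [0.69, -0.86, 0], "twist": 0},
    {"dp": [0.69, -0.86, 0], "twist": 0},
    {"dp": [0.69, -0.86, 0], "twist": 0},
  ],
  gripper=-0.2,
  squeeze=6,
)

```text
time_s: 2.3
ee_pos: [0.3586, -0.0067, 0.2058]
eef_rot: [3.141, -0.001, 0.369]
force: [1.0, -0.6, 0.9]
grip_width: 0.0374
grip_force: 0.0
```

>>> step_arm(
  deltas=[
    {"dp": [0.69, -0.86, 0], "twist": 0},
    {"dp": [0.69, -0.86, 0], "twist": 0},
    {"dp": [0.69, -0.86, 0], "twist": 0},
    {"dp": [0.69, -0.86, 0], "twist": 0},
    {"dp": [0.69, -0.86, 0], "twist": 0},
    {"dp": [0.69, -0.86, 0], "twist": 0},
    {"dp": [0.69, -0.86, 0], "twist": 0},
    {"dp": [0.69, -0.86, 0], "twist": 0},
    {"dp": [0, 0, 0], "twist": -1},
    {"dp": [0, 0, 0], "twist": -1},
    {"dp": [0, 0, 0], "twist": -1},
    {"dp": [0, 0, 0], "twist": -1},
  ],
)

```text
time_s: 3.5
ee_pos: [0.4651, 0.3278, 0.2053]
eef_rot: [-3.142, 0.0, 0.651]
force: [-0.1, 0.6, 0.6]
grip_width: 0.0376
grip_force: 0.0
```

>>> step_arm(
  deltas=[
    {"dp": [0, 0, 0], "twist": -1},
    {"dp": [0, 0, 0], "twist": -1},
    {"dp": [0, 0, 0], "twist": -1},
    {"dp": [0, 0, 0], "twist": -1},
    {"dp": [0, 0, 0], "twist": -0.5},
    {"dp": [0, 0, 0], "twist": 0},
    {"dp": [0, 0, 0], "twist": 0},
  ],
)

```text
time_s: 4.2
ee_pos: [0.4651, 0.3277, 0.2054]
eef_rot: [3.142, 0.0, 0.961]
force: [0.3, 0.2, 1.1]
grip_width: 0.0376
grip_force: 0.0
```

```bash
cat >> h.py <<'E'
def d2t(dxy,yaw=None,z=0):
    "world shift -> tool units of 0.04"
    yaw=ctrl.get_obs()['eef_rot'][2] if yaw is None else yaw
    c,s=np.cos(yaw),np.sin(yaw); x,y=dxy
    return np.round([(c*x+s*y)/.04,(s*x-c*y)/.04,-z/.04],2)
def st():
    o=ctrl.get_obs(); print(round(o['time_s'],1),o['ee_pos'].round(4),'yaw',np.degrees(o['eef_rot'][2]).round(1),'q6',o['qpos'][5].round(2),'F',o['force'].round(1),'w',round(o['grip_width'],4),o['grip_force']); return o
E
python3 - <<'E'
from h import *
o=st(); p=o['ee_pos']
print(d2t(np.array([.469,.3265])-p[:2],z=.09-p[2]))
P,d=ctrl.camera("top"); c=cloud("top",d)[2]
# jars search: newly uncovered area
rs=ctrl.spot_in("top","jar1"); print([(round(r['conf'],2),(np.array(r['rect'])*[560,420,560,420]).round()) for r in rs])
cv2.imwrite("pics/top1.png",P[:,:,::-1])
E
```

```text
4.2 [0.4651 0.3277 0.2054] yaw 55.1 q6 1.16 F [0.3 0.2 1.1] w 0.0376 0.0
[0.03 0.1  2.89]
[(0.72, array([294., 236., 306., 250.])), (0.7, array([293., 191., 306., 208.]))]
```

View pics/top1.png

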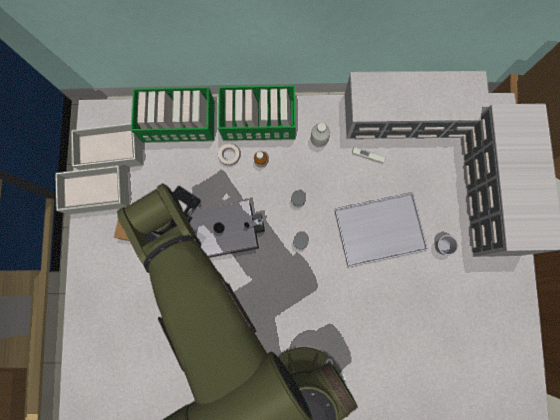

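With the arm moved, no other jars appear, so there are exactly two, at (298,198) and (301,241). I'll lower onto the left post and grip it.

>>> step_arm(
  deltas=[
    {"dp": [0.03, 0.1, 0.5], "twist": 0},
    {"dp": [0, 0, 0.5], "twist": 0},
    {"dp": [0, 0, 0.5], "twist": 0},
    {"dp": [0, 0, 0.5], "twist": 0},
    {"dp": [0, 0, 0.5], "twist": 0},
    {"dp": [0, 0, 0.35], "twist": 0},
    {"dp": [0, 0, 0], "twist": 0},
  ],
)

```text
time_s: 5.0
ee_pos: [0.4684, 0.326, 0.0897]
eef_rot: [-3.14, 0.003, 0.962]
force: [0.0, 0.5, -1.1]
grip_width: 0.0377
grip_force: 0.0
```

>>> step_arm(
  deltas=[
    {"dp": [0, 0, 0], "twist": 0},
    {"dp": [0, 0, 0], "twist": 0},
    {"dp": [0, 0, 0], "twist": 0},
    {"dp": [0, 0, 0], "twist": 0},
  ],
  gripper=-1,
)

```text
time_s: 5.4
ee_pos: [0.4696, 0.3261, 0.0923]
eef_rot: [3.14, -0.0, 0.962]
force: [1.2, -3.1, 4.3]
grip_width: 0.0138
grip_force: 6.0
```

Gripped, width 13.8 mm. Next is the arc about the pivot.

```bash
cat >> h.py <<'E'
C=np.array([.483,.2455]);YAW=np.radians(9.7)
R=np.array([[np.cos(YAW),-np.sin(YAW)],[np.sin(YAW),np.cos(YAW)]])
def arc(side,th,start=None):
    s=1 if side=='L' else -1
    P=np.array([C+R@np.array([-.04*np.sin(t),s*(.122-.04*np.cos(t))]) for t in th])
    o=ctrl.get_obs(); prev=o['ee_pos'][:2] if start is None else start
    for p in P: print(list(map(float,d2t(p-prev,o['eef_rot'][2])[:2])),end=' '); prev=p
    print()
E
python3 - <<'E'
from h import *
st(); arc('L',np.linspace(.13,1.6,12),C+R@np.array([0,.082]))
E
```

```text
5.4 [0.4696 0.3261 0.0923] yaw 55.1 q6 1.15 F [ 1.2 -3.1  4.3] w 0.0138 6.00005529820919
[-0.08, -0.1] [-0.07, -0.11] [-0.06, -0.12] [-0.04, -0.13] [-0.02, -0.13] [-0.01, -0.13] [0.01, -0.13] [0.03, -0.13] [0.05, -0.13] [0.06, -0.12] [0.08, -0.11] [0.09, -0.1]
```

>>> step_arm(
  deltas=[
    {"dp": [-0.08, -0.1, 0], "twist": 0},
    {"dp": [-0.07, -0.11, 0], "twist": 0},
    {"dp": [-0.06, -0.12, 0], "twist": 0},
    {"dp": [-0.04, -0.13, 0], "twist": 0},
    {"dp": [-0.02, -0.13, 0], "twist": 0},
    {"dp": [-0.01, -0.13, 0], "twist": 0},
  ],
)

```text
time_s: 6.0
ee_pos: [0.4391, 0.3334, 0.0918]
eef_rot: [3.141, -0.0, 0.962]
force: [1.0, -4.7, 0.9]
grip_width: 0.0142
grip_force: 6.0
```

>>> step_arm(
  deltas=[
    {"dp": [0.01, -0.13, 0], "twist": 0},
    {"dp": [0.03, -0.13, 0], "twist": 0},
    {"dp": [0.05, -0.13, 0], "twist": 0},
    {"dp": [0.06, -0.12, 0], "twist": 0},
    {"dp": [0.08, -0.11, 0], "twist": 0},
    {"dp": [0.09, -0.1, 0], "twist": 0},
  ],
)

```text
time_s: 6.6
ee_pos: [0.4228, 0.3605, 0.0914]
eef_rot: [3.141, 0.001, 0.962]
force: [4.4, -15.0, 2.9]
grip_width: 0.0164
grip_force: 6.0
```

>>> step_arm(
  deltas=[
    {"dp": [0, 0, 0], "twist": 0},
    {"dp": [0, 0, 0], "twist": 0},
    {"dp": [0, 0, 0], "twist": 0},
    {"dp": [0, 0, -0.6], "twist": 0},
    {"dp": [0, 0, -0.6], "twist": 0},
    {"dp": [0, 0, -0.6], "twist": -1},
    {"dp": [0, 0, -0.6], "twist": -1},
    {"dp": [0, 0, 0], "twist": -1},
    {"dp": [0, 0, 0], "twist": -1},
    {"dp": [0, 0, 0], "twist": -1},
    {"dp": [0, 0, 0], "twist": -1},
    {"dp": [0, 0, 0], "twist": -1},
  ],
  gripper=-0.2,
)

```text
time_s: 7.8
ee_pos: [0.4227, 0.3608, 0.1874]
eef_rot: [-3.141, -0.0, 1.454]
force: [-0.5, -0.4, 0.3]
grip_width: 0.0375
grip_force: 0.0
```

>>> step_arm(
  deltas=[
    {"dp": [0, 0, 0], "twist": -1},
    {"dp": [0, 0, 0], "twist": -1},
    {"dp": [0, 0, 0], "twist": -1},
    {"dp": [0, 0, 0], "twist": -1},
    {"dp": [0, 0, 0], "twist": -1},
    {"dp": [0, 0, 0], "twist": -1},
    {"dp": [0, 0, 0], "twist": -1},
    {"dp": [0, 0, 0], "twist": -1},
    {"dp": [0, 0, 0], "twist": -1},
    {"dp": [0, 0, 0], "twist": -1},
    {"dp": [0, 0, 0], "twist": -1},
    {"dp": [0, 0, 0], "twist": -1},
  ],
)

```text
time_s: 9.0
ee_pos: [0.4227, 0.3608, 0.1874]
eef_rot: [3.141, -0.0, 2.292]
force: [0.9, -0.6, -0.3]
grip_width: 0.0376
grip_force: 0.0
```

>>> step_arm(
  deltas=[
    {"dp": [0, 0, 0], "twist": -1},
    {"dp": [0, 0, 0], "twist": -1},
    {"dp": [0, 0, 0], "twist": -1},
    {"dp": [0, 0, 0], "twist": -0.5},
    {"dp": [0, 0, 0], "twist": 0},
  ],
)

```text
time_s: 9.5
ee_pos: [0.4227, 0.3608, 0.1874]
eef_rot: [3.141, -0.0, 2.534]
force: [1.5, 0.8, -0.1]
grip_width: 0.0377
grip_force: 0.0
```

```bash
python3 - <<'E'
from h import *
np.set_printoptions(precision=4,suppress=True)
o=st(); p=o['ee_pos']
for n in("top","side"):
    q,d=ctrl.camera(n); P=cloud(n,d)[2]
    for c in((.423,.36),(.491,.164)):
        S=P[(np.hypot(*(P[:,:2]-c).T)<.018)&(P[:,2]>.095)&(P[:,2]<.125)]
        if len(S)>4: print(n,c,len(S),S.mean(0),np.array(cv2.minEnclosingCircle(np.float32(S[:,:2]))[0]))
print(d2t(np.array([.491,.164])-p[:2],z=.09-p[2]))
E
```

```text
9.5 [0.4227 0.3608 0.1874] yaw 145.2 q6 -0.32 F [ 1.5  0.8 -0.1] w 0.0377 0.0
top (0.491, 0.164) 22 [0.4898 0.1617 0.1115] [0.4907 0.1626]
side (0.423, 0.36) 68 [0.4222 0.3633 0.1082] [0.4235 0.3623]
side (0.491, 0.164) 47 [0.4895 0.1659 0.1079] [0.4906 0.1648]
[-4.22 -3.06  2.44]
```

Left is open, with its post at (0.423, 0.362). Now the right one.

>>> step_arm(
  deltas=[
    {"dp": [-0.7, -0.51, 0], "twist": 0},
    {"dp": [-0.7, -0.51, 0], "twist": 0},
    {"dp": [-0.7, -0.51, 0], "twist": 0},
    {"dp": [-0.7, -0.51, 0], "twist": 0},
    {"dp": [-0.7, -0.51, 0], "twist": 0},
    {"dp": [-0.72, -0.51, 0], "twist": 0},
    {"dp": [0, 0, 0.5], "twist": 0},
    {"dp": [0, 0, 0.5], "twist": 0},
    {"dp": [0, 0, 0.5], "twist": 0},
    {"dp": [0, 0, 0.5], "twist": 0},
    {"dp": [0, 0, 0.4], "twist": 0},
    {"dp": [0, 0, 0], "twist": 0},
  ],
)

```text
time_s: 10.8
ee_pos: [0.4903, 0.1635, 0.0897]
eef_rot: [-3.139, -0.002, 2.532]
force: [0.6, -0.3, 0.5]
grip_width: 0.0375
grip_force: 0.0
```

>>> step_arm(
  deltas=[
    {"dp": [0, 0, 0], "twist": 0},
    {"dp": [0, 0, 0], "twist": 0},
    {"dp": [0, 0, 0], "twist": 0},
    {"dp": [0, 0, 0], "twist": 0},
  ],
  gripper=-1,
)

```text
time_s: 11.2
ee_pos: [0.4916, 0.1637, 0.0922]
eef_rot: [3.141, 0.001, 2.533]
force: [-0.8, -0.7, 3.6]
grip_width: 0.0139
grip_force: 6.0
```

```bash
python3 - <<'E'
from h import *
o=st(); print((R.T@(o['ee_pos'][:2]-C)).round(4)); arc('R',np.linspace(.13,1.6,12),C+R@np.array([-.0,-.082]))
E
```

```text
11.2 [0.4916 0.1637 0.0922] yaw 145.1 q6 -0.71 F [-0.8 -0.7  3.6] w 0.0139 6.001480221748352
[-0.0053 -0.0821]
[0.09, -0.1] [0.07, -0.11] [0.06, -0.12] [0.04, -0.13] [0.03, -0.13] [0.01, -0.13] [-0.01, -0.13] [-0.03, -0.13] [-0.04, -0.13] [-0.06, -0.12] [-0.08, -0.11] [-0.09, -0.1]
```

>>> step_arm(
  deltas=[
    {"dp": [0.07, -0.11, 0], "twist": 0},
    {"dp": [0.06, -0.12, 0], "twist": 0},
    {"dp": [0.04, -0.13, 0], "twist": 0},
    {"dp": [0.03, -0.13, 0], "twist": 0},
    {"dp": [0.01, -0.13, 0], "twist": 0},
    {"dp": [-0.01, -0.13, 0], "twist": 0},
  ],
)

```text
time_s: 11.8
ee_pos: [0.4674, 0.1435, 0.0917]
eef_rot: [3.141, 0.0, 2.533]
force: [0.3, 4.2, 3.0]
grip_width: 0.0137
grip_force: 6.0
```

>>> step_arm(
  deltas=[
    {"dp": [-0.03, -0.13, 0], "twist": 0},
    {"dp": [-0.04, -0.13, 0], "twist": 0},
    {"dp": [-0.06, -0.12, 0], "twist": 0},
    {"dp": [-0.08, -0.11, 0], "twist": 0},
    {"dp": [-0.08, -0.1, 0], "twist": 0},
  ],
)

```text
time_s: 12.3
ee_pos: [0.4636, 0.1176, 0.0914]
eef_rot: [3.141, -0.001, 2.533]
force: [-0.4, 14.7, 3.7]
grip_width: 0.0156
grip_force: 6.0
```

Both buttons are at their stops, and the two posts give case centre ≈ (0.4828, 0.2459) and yaw 9.5°. Now the knob.

>>> step_arm(
  deltas=[
    {"dp": [0, 0, 0], "twist": 0},
    {"dp": [0, 0, 0], "twist": 0},
    {"dp": [0, 0, 0], "twist": 0},
    {"dp": [0, 0, -0.6], "twist": 0},
    {"dp": [0, 0, -0.6], "twist": 0},
    {"dp": [0, 0, -0.3], "twist": 0},
    {"dp": [0, 0, 0], "twist": 0},
  ],
  gripper=-0.2,
)

```text
time_s: 13.0
ee_pos: [0.4641, 0.1177, 0.1525]
eef_rot: [3.14, 0.002, 2.533]
force: [-0.3, 0.0, 0.4]
grip_width: 0.0375
grip_force: 0.0
```

```bash
sed -i 's/^C=.*/C=np.array([.4828,.2459]);YAW=np.radians(9.5)/' h.py; python3 - <<'E'
from h import *
o=st(); p=o['ee_pos']
print(d2t(np.array([.4834,.2455])-p[:2],z=.081-p[2]))
E
```

```text
13.0 [0.4641 0.1177 0.1525] yaw 145.1 q6 -0.79 F [-0.3  0.   0.4] w 0.0375 0.0
[1.43 2.9  1.79]
```

>>> step_arm(
  deltas=[
    {"dp": [0.36, 0.72, 0], "twist": 0},
    {"dp": [0.36, 0.72, 0], "twist": 0},
    {"dp": [0.36, 0.73, 0], "twist": 0},
    {"dp": [0.35, 0.73, 0], "twist": 0},
    {"dp": [0, 0, 0], "twist": 0},
    {"dp": [0, 0, 0.45], "twist": 0},
    {"dp": [0, 0, 0.45], "twist": 0},
    {"dp": [0, 0, 0.45], "twist": 0},
    {"dp": [0, 0, 0.44], "twist": 0},
    {"dp": [0, 0, 0], "twist": 0},
  ],
  gripper=0.4,
)

```text
time_s: 14.0
ee_pos: [0.4814, 0.2443, 0.0768]
eef_rot: [-3.137, -0.003, 2.533]
force: [-0.0, -0.2, 0.2]
grip_width: 0.0658
grip_force: 0.0
```

>>> step_arm(
  deltas=[
    {"dp": [0, 0, 0], "twist": 0},
    {"dp": [0, 0, 0], "twist": 0},
    {"dp": [0, 0, 0], "twist": 0},
    {"dp": [0, 0, 0], "twist": 0},
  ],
  gripper=-1,
  squeeze=30,
)

```text
time_s: 14.4
ee_pos: [0.4832, 0.2456, 0.0804]
eef_rot: [3.141, 0.0, 2.533]
force: [0.3, -0.4, 0.1]
grip_width: 0.0373
grip_force: 0.0
```

>>> step_arm(
  deltas=[
    {"dp": [0, 0, -0.1], "twist": 0},
    {"dp": [0, 0, -0.1], "twist": 0},
    {"dp": [0, 0, -0.2], "twist": 0},
    {"dp": [0, 0, -0.5], "twist": 0},
    {"dp": [0, 0, -0.5], "twist": 0},
    {"dp": [0, 0, -0.5], "twist": 0},
    {"dp": [0, 0, -0.5], "twist": 0},
    {"dp": [0, 0, 0], "twist": 0},
  ],
)

```text
time_s: 15.2
ee_pos: [0.4839, 0.246, 0.1788]
eef_rot: [3.138, 0.003, 2.533]
force: [0.8, -0.2, -3.9]
grip_width: 0.0312
grip_force: 30.0
```

```bash
python3 - <<'E'
from h import *
o=st(); p=o['ee_pos']
q,d=ctrl.camera("top")
r=ctrl.cut_out("top","tray"); 
for x in r[:2]:
    uv,P=maskpts("top",x['pixels'],d); print(x['conf'],rect(P))
s,_=ctrl.camera("side"); cv2.imwrite("pics/side2.png",s[:,:,::-1])
print(d2t(np.array([.4815,-.258])-p[:2],z=.03-p[2]))
E
```

```text
15.2 [0.4839 0.246  0.1788] yaw 145.1 q6 -0.56 F [ 0.8 -0.2 -3.9] w 0.0312 29.99944567680359
0.61 ((0.48399120569229126, -0.26001155376434326), (0.19720305502414703, 0.26950350403785706), 11.153278350830078)
[ -7.15 -10.37   3.72]
```

View pics/side2.png

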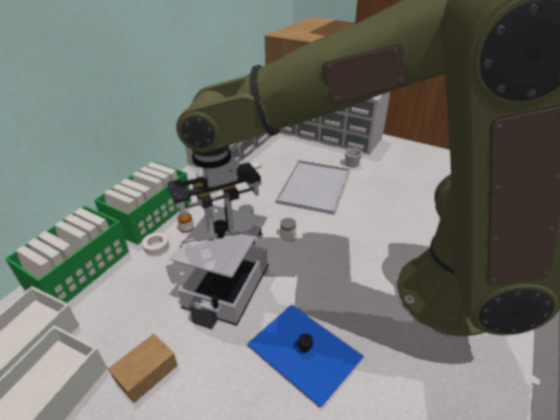

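The lid is off and gripped, seen at (215,250), with the case open below it at (235,275). I'll check its tilt and height before moving.

```bash
python3 - <<'E'
from h import *
np.set_printoptions(precision=4,suppress=True)
q,d=ctrl.camera("side"); r=ctrl.cut_out("side","lid")
for x in r[:3]:
    uv,P=maskpts("side",x['pixels'],d); S=P[(P[:,2]>.11)&(P[:,2]<.2)]
    if len(S)<500: continue
    m=np.median(S[:,2]); S=S[abs(S[:,2]-m)<.012]
    A=np.c_[S[:,:2]-S[:,:2].mean(0),np.ones(len(S))]; k=np.linalg.lstsq(A,S[:,2],rcond=None)[0]
    print(x['conf'],len(S),'slope',k[:2],'z',k[2],rect(S))
E
```

```text
0.92 3507 slope [-0.0003 -0.0009] z 0.16463235816503066 ((0.48412683606147766, 0.2457784116268158), (0.1460847556591034, 0.20328333973884583), 10.160728454589844)
```

The lid is level and centred at (0.484, 0.246). Moving it to the tray.

>>> step_arm(
  deltas=[
    {"dp": [-0.3, -0.42, 0], "twist": 0},
    {"dp": [-0.6, -0.87, 0], "twist": 0},
    {"dp": [-0.6, -0.87, 0], "twist": 0},
    {"dp": [-0.6, -0.87, 0], "twist": 0},
    {"dp": [-0.6, -0.87, 0], "twist": 0},
    {"dp": [-0.6, -0.87, 0], "twist": 0},
    {"dp": [-0.6, -0.87, 0], "twist": 0},
    {"dp": [-0.6, -0.87, 0], "twist": 0},
    {"dp": [-0.6, -0.87, 0], "twist": 0},
    {"dp": [-0.6, -0.87, 0], "twist": 0},
    {"dp": [-0.6, -0.87, 0], "twist": 0},
    {"dp": [-0.6, -0.87, 0], "twist": 0},
  ],
)

```text
time_s: 16.65
ee_pos: [0.4804, -0.2417, 0.175]
eef_rot: [-3.142, -0.001, 2.533]
force: [0.8, 0.1, -2.8]
grip_width: 0.0314
grip_force: 30.0
```

>>> step_arm(
  deltas=[
    {"dp": [-0.25, -0.38, 0], "twist": 0},
    {"dp": [0, 0, 0], "twist": 0},
    {"dp": [0, 0, 0.6], "twist": 0},
    {"dp": [0, 0, 0.7], "twist": 0},
    {"dp": [0, 0, 0.7], "twist": 0},
    {"dp": [0, 0, 0.7], "twist": 0},
    {"dp": [0, 0, 0.5], "twist": 0},
    {"dp": [0, 0, 0.25], "twist": 0},
    {"dp": [0, 0, 0.1], "twist": 0},
    {"dp": [0, 0, 0], "twist": 0},
  ],
)

```text
time_s: 17.65
ee_pos: [0.4807, -0.2579, 0.0341]
eef_rot: [3.141, 0.0, 2.533]
force: [-0.3, 0.1, -1.3]
grip_width: 0.0314
grip_force: 30.0
```

>>> step_arm(
  deltas=[
    {"dp": [0, 0, 0], "twist": 0},
    {"dp": [0, 0, 0], "twist": 0},
    {"dp": [0, 0, 0], "twist": 0},
    {"dp": [0, 0, 0], "twist": 0},
    {"dp": [0, 0, 0], "twist": 0},
    {"dp": [0, 0, -0.6], "twist": 0},
    {"dp": [0, 0, -0.8], "twist": 0},
    {"dp": [0, 0, -0.8], "twist": 0},
    {"dp": [0, 0, -0.8], "twist": 0},
    {"dp": [0, 0, -0.2], "twist": 0},
    {"dp": [0, 0, 0], "twist": 0},
  ],
  gripper=0.6,
)

```text
time_s: 18.75
ee_pos: [0.4808, -0.2585, 0.1627]
eef_rot: [3.142, 0.002, 2.533]
force: [1.2, 0.1, -1.5]
grip_width: 0.0751
grip_force: 0.0
```

```bash
python3 - <<'E'
from h import *
np.set_printoptions(precision=4,suppress=True)
o=st(); p=o['ee_pos']
for n in("top","side"):
    q,d=ctrl.camera(n)
    for l in("lid","jar1"):
        for x in ctrl.cut_out(n,l)[:4]:
            uv,P=maskpts(n,x['pixels'],d); 
            if len(P)>20:
                T=P[P[:,2]>np.percentile(P[:,2],90)-.008]; print(n,l,round(x['conf'],2),np.median(P,0),'capcircle',np.array(cv2.minEnclosingCircle(np.float32(T[:,:2]))[0]),cv2.minEnclosingCircle(np.float32(T[:,:2]))[1],rect(T)[2],np.array(rect(T)[0]))
    cv2.imwrite(f"pics/{n}3.png",q[:,:,::-1])
print(d2t(np.array([.445,.001])-p[:2]),d2t(np.array([.582,.0057])-p[:2]))
E
```

```text
18.8 [ 0.4808 -0.2585  0.1627] yaw 145.1 q6 -1.52 F [ 1.2  0.1 -1.5] w 0.0751 0.0
top lid 0.8 [0.2331 0.3158 0.0149] capcircle [0.2334 0.3165] 0.11961005628108978 76.98333740234375 [0.2328 0.3178]
top lid 0.58 [ 0.4871 -0.1975  0.0189] capcircle [ 0.4703 -0.2019] 0.07968538999557495 10.250515937805176 [ 0.4741 -0.2137]
top jar1 0.58 [0.5785 0.0053 0.0442] capcircle [0.5813 0.0053] 0.022974250838160515 19.579301834106445 [0.5808 0.0053]
top jar1 0.47 [ 0.4435 -0.0006  0.0448] capcircle [0.444  0.0006] 0.022121652960777283 43.732078552246094 [0.4439 0.0003]
side lid 0.7 [ 0.4757 -0.2439  0.0196] capcircle [ 0.4821 -0.2566] 0.12024452537298203 9.775158882141113 [ 0.4824 -0.2565]
side lid 0.7 [0.2241 0.327  0.0145] capcircle [0.2343 0.3195] 0.1209685429930687 76.6370620727539 [0.2348 0.3176]
side jar1 0.73 [0.5764 0.0165 0.0365] capcircle [0.5824 0.0062] 0.02430148608982563 73.50713348388672 [0.581  0.0067]
side jar1 0.67 [0.4396 0.0149 0.0374] capcircle [0.4438 0.0016] 0.025225497782230377 29.18305778503418 [0.4448 0.003 ]
side jar1 0.52 [0.4347 0.3658 0.0829] capcircle [0.4238 0.3624] 0.007374472916126251 54.280513763427734 [0.4237 0.3616]
side jar1 0.45 [0.4736 0.1237 0.0838] capcircle [0.4656 0.1196] 0.006693064700812101 80.12035369873047 [0.466  0.1195]
[4.44 4.81 0.  ] [1.7  6.86 0.  ]
```

View pics/side3.png

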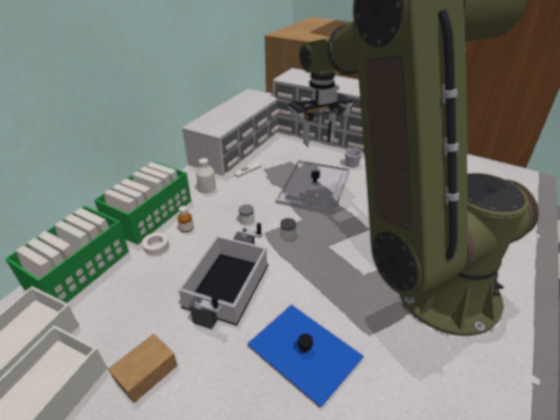

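The lid lies centred in the tray at (315,185), the case is empty and open at (228,280), and the jars at (289,228) and (246,214) haven't moved. Fetching the nearer jar, at (0.4445, 0.001).

>>> step_arm(
  deltas=[
    {"dp": [0.4, 0.44, 0], "twist": 0},
    {"dp": [0.67, 0.73, 0], "twist": 0},
    {"dp": [0.67, 0.73, 0], "twist": 0},
    {"dp": [0.67, 0.73, 0], "twist": 0},
    {"dp": [0.67, 0.73, 0], "twist": 0},
    {"dp": [0.67, 0.73, 0], "twist": 0},
    {"dp": [0.67, 0.73, 0], "twist": 0},
    {"dp": [0, 0, 0], "twist": 0},
    {"dp": [0, 0, 0], "twist": 0},
  ],
  gripper=0.8,
)

```text
time_s: 19.95
ee_pos: [0.4455, 0.0014, 0.1616]
eef_rot: [-3.141, -0.0, 2.535]
force: [0.1, 0.9, 0.1]
grip_width: 0.0846
grip_force: 0.0
```

```bash
python3 - <<'E'
from h import *
o=st(); p=o['ee_pos']
print(d2t(np.array([.4445,.001])-p[:2],z=.016-p[2]))
E
```

```text
19.9 [0.4455 0.0014 0.1616] yaw 145.2 q6 -1.04 F [0.1 0.9 0.1] w 0.0846 0.0
[ 0.02 -0.02  3.64]
```

>>> step_arm(
  deltas=[
    {"dp": [0.02, -0.02, 0.5], "twist": 0},
    {"dp": [0, 0, 0.6], "twist": 0},
    {"dp": [0, 0, 0.6], "twist": 0},
    {"dp": [0, 0, 0.6], "twist": 0},
    {"dp": [0, 0, 0.6], "twist": 0},
    {"dp": [0, 0, 0.5], "twist": 0},
    {"dp": [0, 0, 0.24], "twist": 0},
    {"dp": [0, 0, 0], "twist": 0},
    {"dp": [0, 0, 0], "twist": 0},
  ],
)

```text
time_s: 20.85
ee_pos: [0.445, 0.0003, 0.0168]
eef_rot: [3.141, 0.0, 2.532]
force: [-1.0, -0.4, 0.8]
grip_width: 0.0849
grip_force: 0.0
```

>>> step_arm(
  deltas=[
    {"dp": [0, 0, 0], "twist": 0},
    {"dp": [0, 0, 0], "twist": 0},
    {"dp": [0, 0, 0], "twist": 0},
    {"dp": [0, 0, 0], "twist": 0},
    {"dp": [0, 0, 0], "twist": 0},
    {"dp": [0, 0, 0], "twist": 0},
  ],
  gripper=-1,
  squeeze=12,
)

```text
time_s: 21.45
ee_pos: [0.4445, 0.0008, 0.0163]
eef_rot: [3.142, 0.0, 2.533]
force: [-0.4, -1.2, 1.6]
grip_width: 0.0457
grip_force: 12.0
```

>>> step_arm(
  deltas=[
    {"dp": [0, 0, -0.2], "twist": 0},
    {"dp": [0, 0, -0.6], "twist": 0},
    {"dp": [0, 0, -0.7], "twist": 0},
    {"dp": [0, 0, -0.7], "twist": 0},
    {"dp": [0, 0, -0.7], "twist": 0},
    {"dp": [0, 0, -0.7], "twist": 0},
    {"dp": [0, 0, 0], "twist": 0},
  ],
)

```text
time_s: 22.15
ee_pos: [0.4459, 0.0007, 0.1639]
eef_rot: [3.139, 0.005, 2.533]
force: [0.2, 0.4, -0.2]
grip_width: 0.0456
grip_force: 12.0
```

```bash
python3 - <<'E'
from h import *
o=st(); p=o['ee_pos']
for y in(.045,-.045): t=C+R@np.array([0,y]); print(t,d2t(t-p[:2],z=.023-p[2]))
E
```

```text
22.1 [0.4459 0.0007 0.1639] yaw 145.1 q6 -1.04 F [ 0.2  0.4 -0.2] w 0.0456 11.999887749552727
[0.47537286 0.29028285] [3.53 6.36 3.52]
[0.49022714 0.20151715] [1.96 4.75 3.52]
```

>>> step_arm(
  deltas=[
    {"dp": [0.2, 0.36, 0], "twist": 0},
    {"dp": [0.43, 0.78, 0], "twist": 0},
    {"dp": [0.43, 0.78, 0], "twist": 0},
    {"dp": [0.43, 0.78, 0], "twist": 0},
    {"dp": [0.43, 0.78, 0], "twist": 0},
    {"dp": [0.43, 0.78, 0], "twist": 0},
    {"dp": [0.43, 0.78, 0], "twist": 0},
    {"dp": [0.43, 0.78, 0], "twist": 0},
    {"dp": [0.3, 0.54, 0], "twist": 0},
    {"dp": [0, 0, 0], "twist": 0},
    {"dp": [0, 0, 0], "twist": 0},
  ],
)

```text
time_s: 23.25
ee_pos: [0.4743, 0.2896, 0.1595]
eef_rot: [-3.14, -0.001, 2.534]
force: [0.3, 0.2, -0.6]
grip_width: 0.0461
grip_force: 12.0
```

```bash
python3 - <<'E'
from h import *
o=st(); p=o['ee_pos']
for y in(.045,): t=C+R@np.array([0,y]); print(t,d2t(t-p[:2],z=.0225-p[2]))
E
```

```text
23.2 [0.4743 0.2896 0.1595] yaw 145.2 q6 -0.48 F [ 0.3  0.2 -0.6] w 0.0461 11.999952346086502
[0.47537286 0.29028285] [-0.01  0.03  3.42]
```

>>> step_arm(
  deltas=[
    {"dp": [0, 0.03, 0.4], "twist": 0},
    {"dp": [0, 0, 0.6], "twist": 0},
    {"dp": [0, 0, 0.6], "twist": 0},
    {"dp": [0, 0, 0.6], "twist": 0},
    {"dp": [0, 0, 0.6], "twist": 0},
    {"dp": [0, 0, 0.4], "twist": 0},
    {"dp": [0, 0, 0.15], "twist": 0},
    {"dp": [0, 0, 0], "twist": 0},
    {"dp": [0, 0, 0], "twist": 0},
    {"dp": [0, 0, 0], "twist": 0},
  ],
)

```text
time_s: 24.25
ee_pos: [0.476, 0.2909, 0.0273]
eef_rot: [3.14, 0.001, 2.533]
force: [-0.5, 0.8, -1.2]
grip_width: 0.0458
grip_force: 12.0
```

>>> step_arm(
  deltas=[
    {"dp": [0, 0, 0.06], "twist": 0},
    {"dp": [0, 0, 0.06], "twist": 0},
    {"dp": [0, 0, 0], "twist": 0},
  ],
)

```text
time_s: 24.55
ee_pos: [0.4755, 0.2908, 0.0214]
eef_rot: [3.141, 0.0, 2.533]
force: [0.5, -0.2, -0.5]
grip_width: 0.046
grip_force: 12.0
```

>>> step_arm(
  deltas=[
    {"dp": [0, 0, 0], "twist": 0},
    {"dp": [0, 0, 0], "twist": 0},
    {"dp": [0, 0, 0], "twist": 0},
    {"dp": [0, 0, 0], "twist": 0},
    {"dp": [0, 0, -0.5], "twist": 0},
    {"dp": [0, 0, -0.7], "twist": 0},
    {"dp": [0, 0, -0.8], "twist": 0},
    {"dp": [0, 0, -0.8], "twist": 0},
    {"dp": [0, 0, -0.7], "twist": 0},
    {"dp": [0, 0, 0], "twist": 0},
  ],
  gripper=0.35,
)

```text
time_s: 25.55
ee_pos: [0.4768, 0.2915, 0.1654]
eef_rot: [3.136, 0.003, 2.533]
force: [0.7, 0.3, -1.1]
grip_width: 0.0634
grip_force: 0.0
```

```bash
cat > jars.py <<'E'
from h import *
np.set_printoptions(precision=4,suppress=True)
o=st(); p=o['ee_pos']
for n in("top","side"):
    q,d=ctrl.camera(n)
    for x in ctrl.cut_out(n,"jar1")[:5]:
        uv,P=maskpts(n,x['pixels'],d)
        if len(P)<20: continue
        T=P[P[:,2]>np.percentile(P[:,2],90)-.008]; c,r=cv2.minEnclosingCircle(np.float32(T[:,:2]))
        print(n,round(x['conf'],2),uv.mean(0).round(),'c',np.array(c),'r',round(r,3),'ztop',np.median(T[:,2]),'incase',R.T@(np.array(c)-C),'move',d2t(np.array(c)-p[:2],z=.016-p[2]))
    cv2.imwrite(f"pics/{n}_j{int(o['time_s'])}.png",q[:,:,::-1])
E
python3 jars.py
```

```text
25.6 [0.4768 0.2915 0.1654] yaw 145.1 q6 -0.48 F [ 0.7  0.3 -1.1] w 0.0634 0.0
top 0.6 [298. 198.] c [0.5817 0.0046] r 0.023 ztop 0.04485969173361097 incase [ 0.0577 -0.2543] move [-6.25 -4.38  3.74]
side 0.82 [218. 290.] c [0.4525 0.3128] r 0.055 ztop 0.048798688935550644 incase [-0.0188  0.071 ] move [0.8  0.09 3.74]
side 0.63 [246. 217.] c [0.5778 0.0114] r 0.019 ztop 0.04221630592203682 incase [ 0.055 -0.247] move [-6.08 -4.3   3.74]
```

The first jar stands in the case, cap top at 49 mm as expected. Second jar next.

>>> step_arm(
  deltas=[
    {"dp": [-0.65, -0.45, 0], "twist": 0},
    {"dp": [-0.65, -0.45, 0], "twist": 0},
    {"dp": [-0.65, -0.45, 0], "twist": 0},
    {"dp": [-0.65, -0.45, 0], "twist": 0},
    {"dp": [-0.65, -0.45, 0], "twist": 0},
    {"dp": [-0.65, -0.45, 0], "twist": 0},
    {"dp": [-0.65, -0.45, 0], "twist": 0},
    {"dp": [-0.65, -0.45, 0], "twist": 0},
    {"dp": [-0.65, -0.45, 0], "twist": 0},
    {"dp": [-0.4, -0.33, 0], "twist": 0},
    {"dp": [0, 0, 0], "twist": 0},
    {"dp": [0, 0, 0], "twist": 0},
  ],
  gripper=0.8,
)

```text
time_s: 26.95
ee_pos: [0.58, 0.0043, 0.1605]
eef_rot: [-3.141, -0.002, 2.532]
force: [1.0, 0.1, 0.1]
grip_width: 0.0847
grip_force: 0.0
```

```bash
python3 - <<'E'
from h import *
o=st(); p=o['ee_pos']
q,d=ctrl.camera("side")
for x in ctrl.cut_out("side","jar1")[:3]:
    uv,P=maskpts("side",x['pixels'],d)
    if len(P)>20: print(x['conf'],uv.mean(0),np.median(P,0),P[:,2].max())
print(d2t(np.array([.5815,.0055])-p[:2],z=.016-p[2]))
E
```

```text
26.9 [0.58   0.0043 0.1605] yaw 145.1 q6 -1.02 F [1.  0.1 0.1] w 0.0847 0.0
0.85 [217.60810811 289.00810811] [0.47109225 0.29389904 0.04824005] 0.05274672264705023
0.63 [245.96350365 214.35036496] [0.57526098 0.01845882 0.03640598] 0.048886061757603
[-0.01  0.05  3.61]
```

>>> step_arm(
  deltas=[
    {"dp": [0, 0.04, 0.5], "twist": 0},
    {"dp": [0, 0, 0.6], "twist": 0},
    {"dp": [0, 0, 0.6], "twist": 0},
    {"dp": [0, 0, 0.6], "twist": 0},
    {"dp": [0, 0, 0.6], "twist": 0},
    {"dp": [0, 0, 0.45], "twist": 0},
    {"dp": [0, 0, 0.25], "twist": 0},
    {"dp": [0, 0, 0], "twist": 0},
    {"dp": [0, 0, 0], "twist": 0},
    {"dp": [0, 0, 0], "twist": 0},
  ],
)

```text
time_s: 28.05
ee_pos: [0.5819, 0.0056, 0.0185]
eef_rot: [3.141, 0.001, 2.533]
force: [0.4, 0.2, -0.0]
grip_width: 0.0848
grip_force: 0.0
```

>>> step_arm(
  deltas=[
    {"dp": [0, 0, 0], "twist": 0},
    {"dp": [0, 0, 0], "twist": 0},
    {"dp": [0, 0, 0], "twist": 0},
    {"dp": [0, 0, 0], "twist": 0},
    {"dp": [0, 0, 0], "twist": 0},
    {"dp": [0, 0, 0], "twist": 0},
  ],
  gripper=-1,
)

```text
time_s: 28.65
ee_pos: [0.5813, 0.0054, 0.0175]
eef_rot: [-3.142, -0.0, 2.533]
force: [0.1, -0.2, 0.5]
grip_width: 0.0457
grip_force: 12.0
```

>>> step_arm(
  deltas=[
    {"dp": [0, 0, -0.2], "twist": 0},
    {"dp": [0, 0, -0.6], "twist": 0},
    {"dp": [0, 0, -0.7], "twist": 0},
    {"dp": [0, 0, -0.7], "twist": 0},
    {"dp": [0, 0, -0.7], "twist": 0},
    {"dp": [0, 0, -0.7], "twist": 0},
    {"dp": [0, 0, 0], "twist": 0},
  ],
)

```text
time_s: 29.35
ee_pos: [0.5828, 0.0054, 0.1659]
eef_rot: [3.138, 0.005, 2.533]
force: [0.8, 0.2, -1.1]
grip_width: 0.0455
grip_force: 12.0
```

```bash
python3 - <<'E'
from h import *
o=st(); p=o['ee_pos']
t=C+R@np.array([0,-.045]); print(t,d2t(t-p[:2],z=.0225-p[2]))
E
```

```text
29.4 [0.5828 0.0054 0.1659] yaw 145.1 q6 -1.02 F [ 0.8  0.2 -1.1] w 0.0455 11.999929323792458
[0.49022714 0.20151715] [4.7  2.7  3.58]
```

>>> step_arm(
  deltas=[
    {"dp": [0.4, 0.2, 0], "twist": 0},
    {"dp": [0.7, 0.41, 0], "twist": 0},
    {"dp": [0.7, 0.41, 0], "twist": 0},
    {"dp": [0.7, 0.41, 0], "twist": 0},
    {"dp": [0.7, 0.41, 0], "twist": 0},
    {"dp": [0.7, 0.41, 0], "twist": 0},
    {"dp": [0.5, 0.29, 0], "twist": 0},
    {"dp": [0.3, 0.16, 0], "twist": 0},
    {"dp": [0, 0, 0], "twist": 0},
    {"dp": [0, 0, 0], "twist": 0},
  ],
)

```text
time_s: 30.35
ee_pos: [0.4888, 0.2011, 0.1611]
eef_rot: [-3.141, -0.0, 2.533]
force: [-0.7, -0.9, -0.7]
grip_width: 0.0457
grip_force: 12.0
```

```bash
python3 - <<'E'
from h import *
o=st(); p=o['ee_pos']
t=C+R@np.array([0,-.045]); print(t,d2t(t-p[:2],z=.0235-p[2]))
q,d=ctrl.camera("side"); cv2.imwrite("pics/side4.png",q[:,:,::-1])
E
```

```text
30.4 [0.4888 0.2011 0.1611] yaw 145.1 q6 -0.64 F [-0.7 -0.9 -0.7] w 0.0457 11.999945417046547
[0.49022714 0.20151715] [-0.02  0.03  3.44]
```

View pics/side4.png

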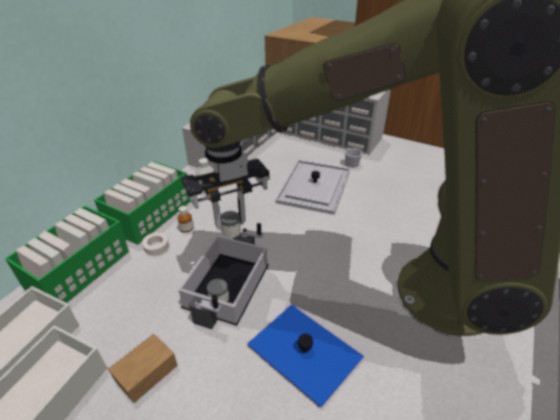

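The first jar stands in the case at (218,290) and the second is held at (230,225). Lowering it.

>>> step_arm(
  deltas=[
    {"dp": [0, 0.02, 0.4], "twist": 0},
    {"dp": [0, 0, 0.6], "twist": 0},
    {"dp": [0, 0, 0.6], "twist": 0},
    {"dp": [0, 0, 0.6], "twist": 0},
    {"dp": [0, 0, 0.6], "twist": 0},
    {"dp": [0, 0, 0.4], "twist": 0},
    {"dp": [0, 0, 0.19], "twist": 0},
    {"dp": [0, 0, 0.06], "twist": 0},
    {"dp": [0, 0, 0], "twist": 0},
    {"dp": [0, 0, 0], "twist": 0},
    {"dp": [0, 0, 0], "twist": 0},
  ],
)

```text
time_s: 31.5
ee_pos: [0.4897, 0.2023, 0.0242]
eef_rot: [3.141, 0.001, 2.533]
force: [-0.4, 0.8, -1.4]
grip_width: 0.0458
grip_force: 12.0
```

>>> step_arm(
  deltas=[
    {"dp": [0, 0, 0.04], "twist": 0},
    {"dp": [0, 0, 0], "twist": 0},
  ],
)

```text
time_s: 31.7
ee_pos: [0.4897, 0.2023, 0.0224]
eef_rot: [3.141, 0.001, 2.533]
force: [-1.2, 0.0, 2.8]
grip_width: 0.0456
grip_force: 12.0
```

>>> step_arm(
  deltas=[
    {"dp": [0, 0, 0], "twist": 0},
    {"dp": [0, 0, 0], "twist": 0},
    {"dp": [0, 0, 0], "twist": 0},
    {"dp": [0, 0, 0], "twist": 0},
    {"dp": [0, 0, -0.5], "twist": 0},
    {"dp": [0, 0, -0.7], "twist": 0},
    {"dp": [0, 0, -0.8], "twist": 0},
    {"dp": [0, 0, -0.8], "twist": 0},
    {"dp": [0, 0, -0.7], "twist": 0},
    {"dp": [0, 0, 0], "twist": 0},
  ],
  gripper=0.35,
)

```text
time_s: 32.7
ee_pos: [0.4906, 0.2026, 0.1655]
eef_rot: [3.137, 0.004, 2.533]
force: [1.0, 0.2, -0.2]
grip_width: 0.0635
grip_force: 0.0
```

```bash
python3 - <<'E'
from h import *
o=st(); p=o['ee_pos']
print(d2t(np.array([.482,-.2575])-p[:2]))
E
```

```text
32.7 [0.4906 0.2026 0.1655] yaw 145.1 q6 -0.64 F [ 1.   0.2 -0.2] w 0.0635 0.0
[-6.4  -9.56  0.  ]
```

Moving to the lid, then I'll look from above to check both jars and the knob.

>>> step_arm(
  deltas=[
    {"dp": [-0.58, -0.87, 0], "twist": 0},
    {"dp": [-0.58, -0.87, 0], "twist": 0},
    {"dp": [-0.58, -0.87, 0], "twist": 0},
    {"dp": [-0.58, -0.87, 0], "twist": 0},
    {"dp": [-0.58, -0.87, 0], "twist": 0},
    {"dp": [-0.58, -0.87, 0], "twist": 0},
    {"dp": [-0.58, -0.87, 0], "twist": 0},
    {"dp": [-0.58, -0.87, 0], "twist": 0},
    {"dp": [-0.58, -0.87, 0], "twist": 0},
    {"dp": [-0.58, -0.87, 0], "twist": 0},
    {"dp": [-0.58, -0.86, 0], "twist": 0},
    {"dp": [0, 0, 0], "twist": 0},
  ],
)

```text
time_s: 33.9
ee_pos: [0.4791, -0.2611, 0.1605]
eef_rot: [-3.141, -0.001, 2.529]
force: [0.8, 0.3, -1.0]
grip_width: 0.0633
grip_force: 0.0
```

```bash
python3 jars.py; python3 - <<'E'
from h import *
np.set_printoptions(precision=4,suppress=True)
p=ctrl.get_obs()['ee_pos']
for n in("side","top"):
    q,d=ctrl.camera(n); P=cloud(n,d)[2]
    for a,b in((.035,.06),):
        S=P[(np.hypot(*(P[:,:2]-(.482,-.2575)).T)<.04)&(P[:,2]>a)&(P[:,2]<b)]
        if len(S)>10: print('knob',n,len(S),np.array(cv2.minEnclosingCircle(np.float32(S[:,:2]))[0]),cv2.minEnclosingCircle(np.float32(S[:,:2]))[1])
    if n=="top": cv2.imwrite("pics/top5.png",cv2.resize(q[170:290,150:310,::-1],(640,480),interpolation=cv2.INTER_CUBIC))
print(d2t(np.array([.482,-.2575])-p[:2],z=.0275-p[2]))
E
```

```text
33.9 [ 0.4791 -0.2611  0.1605] yaw 144.9 q6 -1.52 F [ 0.8  0.3 -1. ] w 0.0633 0.0
top 0.66 [236. 228.] c [0.4895 0.2015] r 0.023 ztop 0.049693937959915474 incase [-0.0007 -0.0449] move [6.42 9.63 3.61]
top 0.51 [207. 233.] c [0.4754 0.2906] r 0.023 ztop 0.050190126187679956 incase [0.0001 0.0453] move [ 7.98 11.25  3.61]
side 0.86 [218. 290.] c [0.4562 0.3157] r 0.056 ztop 0.048663516595809794 incase [-0.0148  0.0732] move [ 8.71 11.51  3.61]
side 0.72 [233. 266.] c [0.4901 0.203 ] r 0.024 ztop 0.04934379499325453 incase [ 0.0001 -0.0435] move [6.4  9.68 3.61]
knob side 78 [ 0.4813 -0.2583] 0.018866892904043198
[-0.06  0.01  3.34]
```

View pics/top5.png

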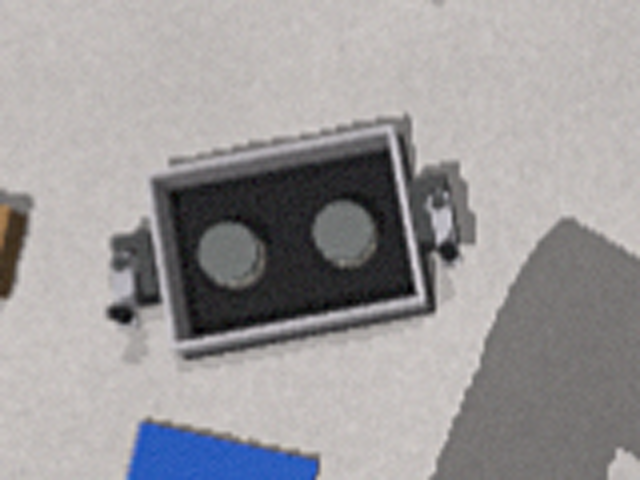

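Both jars stand centred in the case, at crop (232,254) and (345,233). The buttons are open and no other jar shows. Now I'll grip the lid.

>>> step_arm(
  deltas=[
    {"dp": [-0.04, 0, 0.5], "twist": 0},
    {"dp": [0, 0, 0.6], "twist": 0},
    {"dp": [0, 0, 0.6], "twist": 0},
    {"dp": [0, 0, 0.6], "twist": 0},
    {"dp": [0, 0, 0.5], "twist": 0},
    {"dp": [0, 0, 0.3], "twist": 0},
    {"dp": [0, 0, 0.15], "twist": 0},
    {"dp": [0, 0, 0], "twist": 0},
    {"dp": [0, 0, 0], "twist": 0},
  ],
)

```text
time_s: 35.1
ee_pos: [0.4818, -0.2585, 0.0327]
eef_rot: [3.142, 0.001, 2.533]
force: [-0.4, 0.5, -0.8]
grip_width: 0.0634
grip_force: 0.0
```

>>> step_arm(
  deltas=[
    {"dp": [0, 0, 0], "twist": 0},
    {"dp": [0, 0, 0], "twist": 0},
    {"dp": [0, 0, 0], "twist": 0},
    {"dp": [0, 0, 0], "twist": 0},
    {"dp": [0, 0, 0], "twist": 0},
    {"dp": [0, 0, 0], "twist": 0},
  ],
  gripper=-1,
  squeeze=30,
)

```text
time_s: 35.7
ee_pos: [0.4814, -0.2584, 0.032]
eef_rot: [3.142, 0.0, 2.533]
force: [-0.5, -0.1, 2.5]
grip_width: 0.0314
grip_force: 30.0
```

>>> step_arm(
  deltas=[
    {"dp": [0, 0, -0.2], "twist": 0},
    {"dp": [0, 0, -0.5], "twist": 0},
    {"dp": [0, 0, -0.7], "twist": 0},
    {"dp": [0, 0, -0.7], "twist": 0},
    {"dp": [0, 0, -0.7], "twist": 0},
    {"dp": [0, 0, -0.7], "twist": 0},
    {"dp": [0, 0, -0.1], "twist": 0},
    {"dp": [0, 0, 0], "twist": 0},
    {"dp": [0, 0, 0], "twist": 0},
  ],
)

```text
time_s: 36.6
ee_pos: [0.4808, -0.258, 0.1742]
eef_rot: [-3.141, -0.002, 2.533]
force: [0.5, 0.1, -3.0]
grip_width: 0.0313
grip_force: 30.0
```

```bash
cat > lid.py <<'E'
from h import *
np.set_printoptions(precision=4,suppress=True)
o=st(); p=o['ee_pos']
for n in("side","top"):
    q,d=ctrl.camera(n)
    for x in ctrl.cut_out(n,"lid")[:3]:
        uv,P=maskpts(n,x['pixels'],d); S=P[P[:,2]>.06]
        if len(S)<300: continue
        m=np.median(S[:,2]); S=S[abs(S[:,2]-m)<.008]
        A=np.c_[S[:,:2]-S[:,:2].mean(0),np.ones(len(S))]; k=np.linalg.lstsq(A,S[:,2],rcond=None)[0]
        r=rect(S); print(n,x['conf'],len(S),'slope',k[:2],'z',k[2],'c',np.array(r[0]),np.array(r[1]),r[2],'off TCP',np.array(r[0])-p[:2])
print(d2t(C-p[:2]),'z units',p[2]/.04)
E
python3 lid.py
```

```text
36.6 [ 0.4808 -0.258   0.1742] yaw 145.1 q6 -1.52 F [ 0.5  0.1 -3. ] w 0.0313 29.999400973320007
side 0.79 1261 slope [ 0.0008 -0.0051] z 0.16181742822049272 c [ 0.4801 -0.2559] [0.1459 0.203 ] 10.57129955291748 off TCP [-0.0007  0.0021]
top 0.61 904 slope [-0.0068 -0.0015] z 0.16119396751587414 c [ 0.4766 -0.2158] [0.1381 0.1147] 9.771546363830566 off TCP [-0.0042  0.0422]
[ 7.16 10.37  0.  ] z units 4.355553861643028
```

>>> step_arm(
  deltas=[
    {"dp": [0.3, 0.43, 0], "twist": 0},
    {"dp": [0.6, 0.87, 0], "twist": 0},
    {"dp": [0.6, 0.87, 0], "twist": 0},
    {"dp": [0.6, 0.87, 0], "twist": 0},
    {"dp": [0.6, 0.87, 0], "twist": 0},
    {"dp": [0.6, 0.87, 0], "twist": 0},
    {"dp": [0.6, 0.87, 0], "twist": 0},
    {"dp": [0.6, 0.87, 0], "twist": 0},
    {"dp": [0.6, 0.87, 0], "twist": 0},
    {"dp": [0.6, 0.87, 0], "twist": 0},
    {"dp": [0.6, 0.87, 0], "twist": 0},
    {"dp": [0.6, 0.87, 0], "twist": 0},
  ],
)

```text
time_s: 38.0
ee_pos: [0.4832, 0.2293, 0.1754]
eef_rot: [-3.141, -0.0, 2.533]
force: [0.8, -0.2, -2.0]
grip_width: 0.0313
grip_force: 30.0
```

>>> step_arm(
  deltas=[
    {"dp": [0.26, 0.37, 0], "twist": 0},
    {"dp": [0, 0, 0], "twist": 0},
    {"dp": [0, 0, 0], "twist": 0},
  ],
)

```text
time_s: 38.3
ee_pos: [0.4833, 0.2454, 0.1753]
eef_rot: [-3.141, -0.0, 2.534]
force: [-0.2, -1.2, -3.1]
grip_width: 0.0311
grip_force: 30.0
```

```bash
python3 lid.py
```

```text
38.3 [0.4833 0.2454 0.1753] yaw 145.2 q6 -0.56 F [-0.2 -1.2 -3.1] w 0.0311 29.99941259622574
side 0.94 3513 slope [ 0.0007 -0.0049] z 0.16167681571822545 c [0.4843 0.2462] [0.146  0.2022] 10.293741226196289 off TCP [0.001  0.0008]
top 0.59 1012 slope [-0.0003 -0.0005] z 0.1624594230125124 c [0.4852 0.2393] [0.1455 0.1897] 10.01131534576416 off TCP [ 0.0019 -0.0061]
[0.02 0.   0.  ] z units 4.381778554465154
```

The lid reads the same position as when it was first lifted off. Lowering it.

>>> step_arm(
  deltas=[
    {"dp": [0, 0, 0.4], "twist": 0},
    {"dp": [0, 0, 0.5], "twist": 0},
    {"dp": [0, 0, 0.5], "twist": 0},
    {"dp": [0, 0, 0.25], "twist": 0},
    {"dp": [0, 0, 0.15], "twist": 0},
    {"dp": [0, 0, 0.1], "twist": 0},
    {"dp": [0, 0, 0.1], "twist": 0},
    {"dp": [0, 0, 0.1], "twist": 0},
    {"dp": [0, 0, 0.1], "twist": 0},
    {"dp": [0, 0, 0], "twist": 0},
    {"dp": [0, 0, 0], "twist": 0},
  ],
)

```text
time_s: 39.6
ee_pos: [0.4836, 0.2457, 0.088]
eef_rot: [3.141, 0.0, 2.533]
force: [-0.6, 0.1, -2.2]
grip_width: 0.0312
grip_force: 30.0
```

>>> step_arm(
  deltas=[
    {"dp": [0, 0, 0.06], "twist": 0},
    {"dp": [0, 0, 0.05], "twist": 0},
    {"dp": [0, 0, 0], "twist": 0},
  ],
)

```text
time_s: 39.9
ee_pos: [0.4838, 0.2457, 0.086]
eef_rot: [3.141, 0.001, 2.533]
force: [-11.7, -6.5, 27.1]
grip_width: 0.0313
grip_force: 30.0
```

>>> step_arm(
  deltas=[
    {"dp": [0, 0, 0], "twist": 0},
    {"dp": [0, 0, 0], "twist": 0},
    {"dp": [0, 0, 0], "twist": 0},
    {"dp": [0, 0, 0], "twist": 0},
    {"dp": [0, 0, -0.5], "twist": 0},
    {"dp": [0, 0, -0.7], "twist": 0},
    {"dp": [0, 0, -0.6], "twist": 0},
    {"dp": [0, 0, 0], "twist": 0},
  ],
  gripper=0.3,
)

```text
time_s: 40.7
ee_pos: [0.4847, 0.2462, 0.1584]
eef_rot: [3.137, 0.003, 2.533]
force: [0.1, 0.4, -1.2]
grip_width: 0.0607
grip_force: 0.0
```

```bash
python3 lid.py; python3 - <<'E'
from h import *
o=ctrl.get_obs(); p=o['ee_pos']
print('to R post',d2t(np.array([.464,.1185])-p[:2],z=.091-p[2]))
E
```

```text
40.7 [0.4847 0.2462 0.1584] yaw 145.1 q6 -0.56 F [ 0.1  0.4 -1.2] w 0.0607 0.0
side 0.61 3608 slope [-0.0015  0.0088] z 0.07290936188245423 c [0.4849 0.245 ] [0.1456 0.2073] 10.0776948928833 off TCP [ 0.0002 -0.0013]
top 0.92 882 slope [-0.0047  0.0178] z 0.07235412191753095 c [0.4837 0.2437] [0.1422 0.1961] 9.993000984191895 off TCP [-0.001  -0.0025]
[ 0.04 -0.03  0.  ] z units 3.96100695013355
to R post [-1.42 -2.88  1.58]
```

The contact force was 27 N and there is a slight slope. I'll compare against the initial seated depth.

```bash
python3 - <<'E'
from h import *
np.set_printoptions(precision=4,suppress=True)
def plate(n,d):
    P=cloud(n,d)[2]; L=(P[:,:2]-C)@R
    m=(abs(L[:,0])<.066)&(abs(L[:,1])<.094)&(np.hypot(L[:,0],L[:,1])>.035)&(P[:,2]>.06)&(P[:,2]<.08)&~((abs(L[:,0])<.03)&(abs(L[:,1])>.06))
    L,z=L[m],P[m,2]; k=np.linalg.lstsq(np.c_[L,np.ones(len(L))],z,rcond=None)[0]
    e=[round(float(np.median(z[(L[:,1]>a)&(L[:,1]<a+.02)])),4) for a in(-.09,-.05,.03,.07)]
    return len(z),k,e
for n in("side","top"):
    print(n,'initial',plate(n,np.load(f"{n}_d.npy"))); q,d=ctrl.camera(n); print(n,'now',plate(n,d))
    if n=="side": cv2.imwrite("pics/side6.png",cv2.resize(q[200:350,140:310,::-1],(680,600),interpolation=cv2.INTER_CUBIC))
E
```

```text
side initial (2095, array([-0.0009, -0.0052,  0.0714]), [0.0718, 0.0717, 0.0711, 0.0709])
side now (2100, array([-0.0009,  0.01  ,  0.0729]), [0.0721, 0.0726, 0.0733, 0.0736])
top initial (1798, array([-0.002 ,  0.0008,  0.072 ]), [0.0722, 0.0716, 0.0721, 0.0724])
top now (499, array([0.0046, 0.011 , 0.0731]), [0.0721, 0.0725, nan, nan])
  return _methods._mean(a, axis=axis, dtype=dtype,
  ret = ret.dtype.type(ret / rcount)
```

View pics/side6.png

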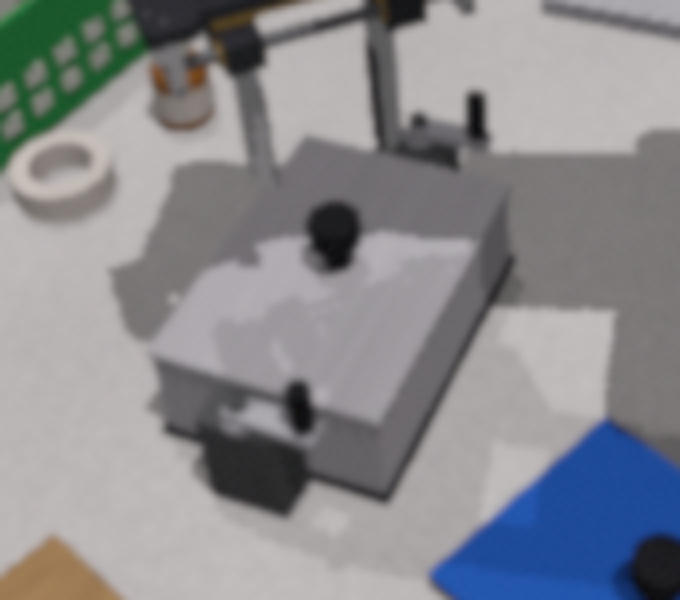

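The case's +y end of the lid (the near end in the side view) sits about 2.5 mm high. I'll press that end down gently with closed fingers.

```bash
python3 - <<'E'
from h import *
p=ctrl.get_obs()['ee_pos']; t=C+R@np.array([0,.07]); print(t,d2t(t-p[:2],z=.078-p[2]))
E
```

```text
[0.47124667 0.31493999] [1.24 1.25 1.91]
```

>>> step_arm(
  deltas=[
    {"dp": [0.4, 0.4, 0], "twist": 0},
    {"dp": [0.42, 0.42, 0], "twist": 0},
    {"dp": [0.42, 0.42, 0], "twist": 0},
    {"dp": [0, 0, 0], "twist": 0},
    {"dp": [0, 0, 0], "twist": 0},
    {"dp": [0, 0, 0.5], "twist": 0},
    {"dp": [0, 0, 0.5], "twist": 0},
    {"dp": [0, 0, 0.5], "twist": 0},
    {"dp": [0, 0, 0.3], "twist": 0},
    {"dp": [0, 0, 0], "twist": 0},
    {"dp": [0, 0, 0], "twist": 0},
  ],
  gripper=-1,
)

```text
time_s: 42.1
ee_pos: [0.4716, 0.3145, 0.084]
eef_rot: [3.141, 0.0, 2.533]
force: [0.5, 0.4, 0.3]
grip_width: 0.0004
grip_force: 0.0
```

>>> step_arm(
  deltas=[
    {"dp": [0, 0, 0.05], "twist": 0},
    {"dp": [0, 0, 0.05], "twist": 0},
    {"dp": [0, 0, 0], "twist": 0},
  ],
)

```text
time_s: 42.4
ee_pos: [0.4712, 0.3148, 0.0796]
eef_rot: [3.141, 0.0, 2.533]
force: [-0.2, 0.3, 0.2]
grip_width: 0.0005
grip_force: 0.0
```

>>> step_arm(
  deltas=[
    {"dp": [0, 0, 0.06], "twist": 0},
    {"dp": [0, 0, 0.06], "twist": 0},
    {"dp": [0, 0, 0.03], "twist": 0},
    {"dp": [0, 0, 0], "twist": 0},
  ],
)

```text
time_s: 42.8
ee_pos: [0.4712, 0.3148, 0.0738]
eef_rot: [3.142, 0.0, 2.533]
force: [-1.7, -1.4, 4.9]
grip_width: 0.0005
grip_force: 2.4
```

>>> step_arm(
  deltas=[
    {"dp": [0, 0, 0.03], "twist": 0},
    {"dp": [0, 0, 0.02], "twist": 0},
    {"dp": [0, 0, 0], "twist": 0},
  ],
)

```text
time_s: 43.1
ee_pos: [0.4714, 0.3149, 0.0734]
eef_rot: [3.141, 0.0, 2.533]
force: [-8.8, -5.5, 22.6]
grip_width: 0.0006
grip_force: 11.3
```

>>> step_arm(
  deltas=[
    {"dp": [0, 0, -0.5], "twist": 0},
    {"dp": [0, 0, -0.7], "twist": 0},
    {"dp": [0, 0, -0.8], "twist": 0},
    {"dp": [-0.8, -0.5, -0.1], "twist": 0},
    {"dp": [-0.8, -0.5, 0], "twist": 0},
    {"dp": [-0.8, -0.5, 0], "twist": 0},
    {"dp": [-0.8, -0.5, 0], "twist": 0},
    {"dp": [-0.8, -0.5, 0], "twist": 0},
    {"dp": [-0.8, -0.5, 0], "twist": 0},
    {"dp": [-0.8, -0.5, 0], "twist": 0},
    {"dp": [-0.8, -0.5, 0], "twist": 0},
    {"dp": [0, 0, 0], "twist": 0},
  ],
)

```text
time_s: 44.3
ee_pos: [0.5907, 0.0335, 0.1551]
eef_rot: [-3.141, 0.0, 2.529]
force: [-0.1, 0.6, 0.1]
grip_width: 0.0004
grip_force: 0.0
```

```bash
cat > plate.py <<'E'
from h import *
np.set_printoptions(precision=4,suppress=True)
st()
def plate(n,d):
    P=cloud(n,d)[2]; L=(P[:,:2]-C)@R
    b=(P[:,2]>.06)&(P[:,2]<.08)&(abs(L[:,0])<.09)
    m=b&(abs(L[:,0])<.066)&(abs(L[:,1])<.094)&(np.hypot(L[:,0],L[:,1])>.035)&~((abs(L[:,0])<.03)&(abs(L[:,1])>.06))
    l,z=L[m],P[m,2]; k=np.linalg.lstsq(np.c_[l,np.ones(len(l))],z,rcond=None)[0]
    g=[[round(1e3*float(np.mean(z[(abs(l[:,0]-x)<.012)&(abs(l[:,1]-y)<.012)])),1) for y in(-.08,-.04,.04,.08)] for x in(-.05,.05)]
    # edges (local frame)
    S=L[b&(abs(L[:,1])<.115)]
    ex=[np.percentile(S[abs(S[:,1])<.08][:,0],q) for q in(.5,99.5)]
    E=S[(abs(S[:,0])>.035)&(abs(S[:,0])<.065)]; ey=[np.percentile(E[:,1],q) for q in(.5,99.5)]
    return len(z),k,g,'x',np.array(ex),'y',np.array(ey)
for n in("side","top"):
    print(n,'init',plate(n,np.load(f"{n}_d.npy"))); q,d=ctrl.camera(n); print(n,'now',plate(n,d)); cv2.imwrite(f"pics/{n}_p.png",q[:,:,::-1])
    P=cloud(n,d)[2]
    for c in((.4235,.362),(.464,.118)):
        S=P[(np.hypot(*(P[:,:2]-c).T)<.02)&(P[:,2]>.1)&(P[:,2]<.125)]
        if len(S)>4: print('post',(S.mean(0)[:2]-C)@R,np.array(cv2.minEnclosingCircle(np.float32(S[:,:2]))[0]))
E
python3 plate.py; python3 - <<'E'
import cv2
a=cv2.imread("pics/top_p.png")[180:280,160:290]; cv2.imwrite("pics/top_pc.png",cv2.resize(a,(780,600),interpolation=cv2.INTER_CUBIC))
E
```

```text
44.3 [0.5907 0.0335 0.1551] yaw 144.9 q6 -0.96 F [-0.1  0.6  0.1] w 0.0004 0.0
side init (2095, array([-0.0009, -0.0052,  0.0714]), [[71.9, 71.7, 71.1, 71.0], [71.8, 71.8, 71.0, 70.8]], 'x', array([-0.07  ,  0.0735]), 'y', array([-0.0994,  0.1002]))
side now (2089, array([-0.0021,  0.0097,  0.0729]), [[72.1, 72.7, 73.5, 73.6], [72.0, 72.4, 73.3, 73.3]], 'x', array([-0.0702,  0.0729]), 'y', array([-0.0981,  0.1013]))
post [-0.0402  0.1252] [0.4223 0.3637]
post [-0.0378 -0.1216] [0.4678 0.1184]
top init (1798, array([-0.002 ,  0.0008,  0.072 ]), [[72.4, 71.5, 72.2, 72.3], [72.2, 71.6, 71.8, 72.2]], 'x', array([-0.0703,  0.0727]), 'y', array([-0.1003,  0.0986]))
top now (1800, array([0.0005, 0.0137, 0.0734]), [[72.5, 73.0, 73.5, 74.2], [72.2, 72.6, 74.6, 74.3]], 'x', array([-0.0707,  0.0724]), 'y', array([-0.099 ,  0.0996]))
post [-0.0409  0.1216] [0.4238 0.3602]
```

View pics/top_pc.png

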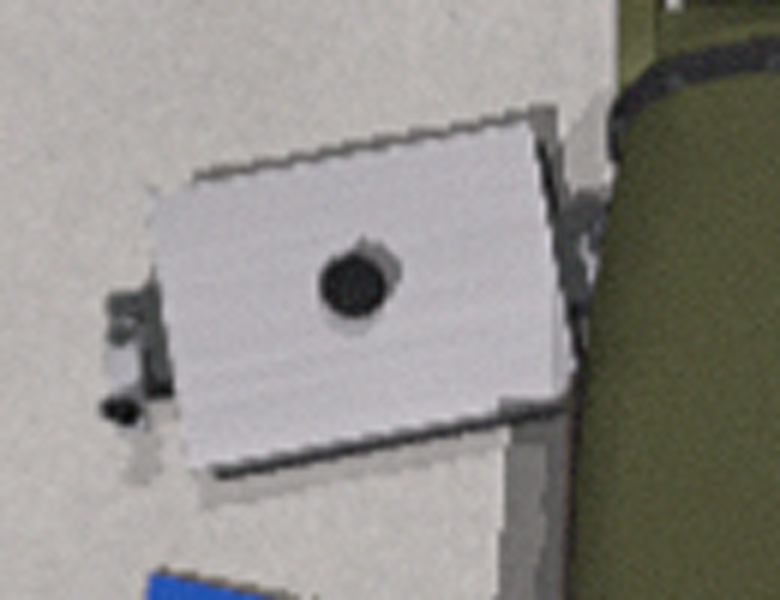

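The lid sits about 1.2 mm too far toward +y, so its plate edge rests on the +y latch block. The block top is at 68 mm and the rim at 65 mm, which explains the 2.5–3 mm. I'll regrip the knob, lift slightly, shift about 1.5 mm toward −y and lower.

```bash
python3 - <<'E'
from h import *
o=st();p=o['ee_pos']; print(d2t(np.array([.4838,.2457])-p[:2],z=.085-p[2]))
E
```

```text
44.4 [0.5897 0.0367 0.1551] yaw 145.1 q6 -0.96 F [-0.1  0.7 -0.2] w 0.0006 0.0
[5.16 2.77 1.75]
```

>>> step_arm(
  deltas=[
    {"dp": [0.74, 0.4, 0], "twist": 0},
    {"dp": [0.74, 0.4, 0], "twist": 0},
    {"dp": [0.74, 0.4, 0], "twist": 0},
    {"dp": [0.74, 0.4, 0], "twist": 0},
    {"dp": [0.74, 0.4, 0], "twist": 0},
    {"dp": [0.73, 0.4, 0], "twist": 0},
    {"dp": [0.73, 0.37, 0], "twist": 0},
    {"dp": [0, 0, 0], "twist": 0},
    {"dp": [0, 0, 0], "twist": 0},
  ],
  gripper=0.3,
)

```text
time_s: 45.3
ee_pos: [0.4831, 0.247, 0.1555]
eef_rot: [3.142, 0.0, 2.536]
force: [0.2, 0.5, -0.5]
grip_width: 0.061
grip_force: 0.0
```

>>> step_arm(
  deltas=[
    {"dp": [0, 0, 0.4], "twist": 0},
    {"dp": [0, 0, 0.5], "twist": 0},
    {"dp": [0, 0, 0.5], "twist": 0},
    {"dp": [0, 0, 0.28], "twist": 0},
    {"dp": [0, 0, 0], "twist": 0},
    {"dp": [0, 0, 0], "twist": 0},
    {"dp": [0, 0, 0], "twist": 0},
  ],
)

```text
time_s: 46.0
ee_pos: [0.4843, 0.2461, 0.0893]
eef_rot: [3.14, 0.001, 2.533]
force: [-0.5, -0.1, 0.7]
grip_width: 0.0611
grip_force: 0.0
```

>>> step_arm(
  deltas=[
    {"dp": [0, 0, 0], "twist": 0},
    {"dp": [0, 0, 0], "twist": 0},
    {"dp": [0, 0, 0], "twist": 0},
    {"dp": [0, 0, 0], "twist": 0},
    {"dp": [0, 0, 0], "twist": 0},
    {"dp": [0, 0, 0], "twist": 0},
  ],
  gripper=-1,
  squeeze=30,
)

```text
time_s: 46.6
ee_pos: [0.4838, 0.246, 0.0884]
eef_rot: [3.141, 0.0, 2.533]
force: [-0.9, 0.3, 1.2]
grip_width: 0.0314
grip_force: 30.0
```

>>> step_arm(
  deltas=[
    {"dp": [0, 0, -0.1], "twist": 0},
    {"dp": [0, 0, 0], "twist": 0},
    {"dp": [-0.035, -0.037, 0], "twist": 0},
    {"dp": [0, 0, 0], "twist": 0},
    {"dp": [0, 0, 0.06], "twist": 0},
    {"dp": [0, 0, 0.06], "twist": 0},
    {"dp": [0, 0, 0], "twist": 0},
    {"dp": [0, 0, 0], "twist": 0},
  ],
)

```text
time_s: 47.4
ee_pos: [0.4846, 0.2443, 0.0881]
eef_rot: [3.14, 0.001, 2.533]
force: [0.4, 2.1, 5.1]
grip_width: 0.0314
grip_force: 30.0
```

>>> step_arm(
  deltas=[
    {"dp": [0, 0, 0], "twist": 0},
    {"dp": [0, 0, 0], "twist": 0},
    {"dp": [0, 0, 0], "twist": 0},
    {"dp": [0, 0, 0], "twist": 0},
    {"dp": [0, 0, -0.5], "twist": 0},
    {"dp": [0, 0, -0.7], "twist": 0},
    {"dp": [0, 0, -0.6], "twist": 0},
    {"dp": [0, 0, 0], "twist": 0},
  ],
  gripper=0.3,
)

```text
time_s: 48.2
ee_pos: [0.4852, 0.2445, 0.1625]
eef_rot: [3.137, 0.003, 2.533]
force: [0.9, 0.3, -0.3]
grip_width: 0.0609
grip_force: 0.0
```

```bash
python3 plate.py | grep -v post
```

```text
48.2 [0.4852 0.2445 0.1625] yaw 145.1 q6 -0.56 F [ 0.9  0.3 -0.3] w 0.0609 0.0
side init (2095, array([-0.0009, -0.0052,  0.0714]), [[71.9, 71.7, 71.1, 71.0], [71.8, 71.8, 71.0, 70.8]], 'x', array([-0.07  ,  0.0735]), 'y', array([-0.0994,  0.1002]))
side now (2152, array([ 0.    , -0.0205,  0.0728]), [[74.4, 73.7, 72.3, 71.2], [74.4, 73.4, 72.2, 71.0]], 'x', array([-0.0694,  0.0739]), 'y', array([-0.1012,  0.0986]))
top init (1798, array([-0.002 ,  0.0008,  0.072 ]), [[72.4, 71.5, 72.2, 72.3], [72.2, 71.6, 71.8, 72.2]], 'x', array([-0.0703,  0.0727]), 'y', array([-0.1003,  0.0986]))
top now (471, array([ 0.    , -0.0132,  0.073 ]), [[74.4, 72.3, nan, nan], [74.3, 73.4, nan, nan]], 'x', array([-0.0694,  0.0734]), 'y', array([-0.1026, -0.0255]))
  return _methods._mean(a, axis=axis, dtype=dtype,
  ret = ret.dtype.type(ret / rcount)
```

The theory holds: it overshot onto the −y block. It needs about +1.4 mm back to the initial edge positions.

>>> step_arm(
  deltas=[
    {"dp": [0, 0, 0.4], "twist": 0},
    {"dp": [0, 0, 0.5], "twist": 0},
    {"dp": [0, 0, 0.5], "twist": 0},
    {"dp": [0, 0, 0.4], "twist": 0},
    {"dp": [0, 0, 0.05], "twist": 0},
    {"dp": [0, 0, 0], "twist": 0},
    {"dp": [0, 0, 0], "twist": 0},
  ],
)

```text
time_s: 49.0
ee_pos: [0.4843, 0.2441, 0.0859]
eef_rot: [3.141, 0.0, 2.533]
force: [-0.5, -0.4, 0.9]
grip_width: 0.0611
grip_force: 0.0
```

>>> step_arm(
  deltas=[
    {"dp": [0, 0, 0], "twist": 0},
    {"dp": [0, 0, 0], "twist": 0},
    {"dp": [0, 0, 0], "twist": 0},
    {"dp": [0, 0, 0], "twist": 0},
    {"dp": [0, 0, 0], "twist": 0},
    {"dp": [0, 0, 0], "twist": 0},
  ],
  gripper=-1,
)

```text
time_s: 49.6
ee_pos: [0.4841, 0.244, 0.0856]
eef_rot: [3.141, 0.0, 2.533]
force: [-0.3, 0.6, 2.2]
grip_width: 0.0313
grip_force: 30.0
```

>>> step_arm(
  deltas=[
    {"dp": [0, 0, -0.1], "twist": 0},
    {"dp": [0, 0, 0], "twist": 0},
    {"dp": [0.026, 0.026, 0], "twist": 0},
    {"dp": [0, 0, 0], "twist": 0},
    {"dp": [0, 0, 0], "twist": 0},
  ],
)

```text
time_s: 50.1
ee_pos: [0.4837, 0.2455, 0.0893]
eef_rot: [-3.141, -0.0, 2.533]
force: [-0.4, -0.6, -1.9]
grip_width: 0.0313
grip_force: 30.0
```

```bash
python3 plate.py 2>/dev/null| grep -v post
```

```text
50.1 [0.4837 0.2455 0.0893] yaw 145.1 q6 -0.56 F [-0.4 -0.6 -1.9] w 0.0313 29.999452829360962
side init (2095, array([-0.0009, -0.0052,  0.0714]), [[71.9, 71.7, 71.1, 71.0], [71.8, 71.8, 71.0, 70.8]], 'x', array([-0.07  ,  0.0735]), 'y', array([-0.0994,  0.1002]))
side now (1949, array([-0.001 , -0.0178,  0.0764]), [[77.8, 77.3, 75.9, 75.1], [77.7, 77.2, 75.7, 74.8]], 'x', array([-0.07 ,  0.073]), 'y', array([-0.0984,  0.0994]))
top init (1798, array([-0.002 ,  0.0008,  0.072 ]), [[72.4, 71.5, 72.2, 72.3], [72.2, 71.6, 71.8, 72.2]], 'x', array([-0.0703,  0.0727]), 'y', array([-0.1003,  0.0986]))
top now (348, array([ 0.0024, -0.0024,  0.077 ]), [[76.8, 78.4, nan, nan], [77.2, 77.3, nan, nan]], 'x', array([-0.0699,  0.0735]), 'y', array([-0.1013, -0.0329]))
```

>>> step_arm(
  deltas=[
    {"dp": [0, 0, 0.04], "twist": 0},
    {"dp": [0, 0, 0.04], "twist": 0},
    {"dp": [0, 0, 0.03], "twist": 0},
    {"dp": [0, 0, 0], "twist": 0},
  ],
)

```text
time_s: 50.6
ee_pos: [0.4838, 0.2454, 0.0856]
eef_rot: [3.141, 0.0, 2.533]
force: [-3.5, -1.0, 5.2]
grip_width: 0.0313
grip_force: 30.0
```

>>> step_arm(
  deltas=[
    {"dp": [0, 0, 0], "twist": 0},
    {"dp": [0, 0, 0], "twist": 0},
    {"dp": [0, 0, 0], "twist": 0},
    {"dp": [0, 0, 0], "twist": 0},
    {"dp": [0, 0, -0.5], "twist": 0},
    {"dp": [0, 0, -0.7], "twist": 0},
    {"dp": [0, 0, -0.6], "twist": 0},
    {"dp": [0, 0, 0], "twist": 0},
  ],
  gripper=0.3,
)

```text
time_s: 51.4
ee_pos: [0.485, 0.246, 0.1601]
eef_rot: [3.137, 0.003, 2.533]
force: [0.8, 0.2, -0.7]
grip_width: 0.061
grip_force: 0.0
```

```bash
python3 plate.py 2>/dev/null| grep -v post; python3 - <<'E'
from h import *
p=ctrl.get_obs()['ee_pos']
print('to R post',d2t(np.array([.464,.118])-p[:2],z=.091-p[2]))
E
```

```text
51.4 [0.485  0.246  0.1601] yaw 145.1 q6 -0.56 F [ 0.8  0.2 -0.7] w 0.061 0.0
side init (2095, array([-0.0009, -0.0052,  0.0714]), [[71.9, 71.7, 71.1, 71.0], [71.8, 71.8, 71.0, 70.8]], 'x', array([-0.07  ,  0.0735]), 'y', array([-0.0994,  0.1002]))
side now (2159, array([-0.0012, -0.0199,  0.0729]), [[74.4, 73.7, 72.1, 71.3], [74.4, 73.9, 72.1, 71.2]], 'x', array([-0.0698,  0.0734]), 'y', array([-0.0992,  0.0994]))
top init (1798, array([-0.002 ,  0.0008,  0.072 ]), [[72.4, 71.5, 72.2, 72.3], [72.2, 71.6, 71.8, 72.2]], 'x', array([-0.0703,  0.0727]), 'y', array([-0.1003,  0.0986]))
top now (492, array([ 0.0006, -0.0259,  0.0727]), [[74.9, 73.1, nan, nan], [74.8, 74.0, nan, nan]], 'x', array([-0.0697,  0.0727]), 'y', array([-0.1018, -0.0241]))
to R post [-1.42 -2.9   1.65]
```

The −y end is still up by a hair. With the +y end down, sliding toward +y will abut the +y block, and the −y end should drop in. I'll grip without lifting and nudge.

>>> step_arm(
  deltas=[
    {"dp": [0, 0, 0.4], "twist": 0},
    {"dp": [0, 0, 0.5], "twist": 0},
    {"dp": [0, 0, 0.5], "twist": 0},
    {"dp": [0, 0, 0.4], "twist": 0},
    {"dp": [0, 0, 0], "twist": 0},
    {"dp": [0, 0, 0], "twist": 0},
    {"dp": [0, 0, 0], "twist": 0},
  ],
)

```text
time_s: 52.2
ee_pos: [0.4841, 0.2455, 0.0856]
eef_rot: [3.141, 0.0, 2.533]
force: [0.2, 0.2, -0.1]
grip_width: 0.0606
grip_force: 0.0
```

>>> step_arm(
  deltas=[
    {"dp": [0, 0, 0], "twist": 0},
    {"dp": [0, 0, 0], "twist": 0},
    {"dp": [0, 0, 0], "twist": 0},
    {"dp": [0, 0, 0], "twist": 0},
    {"dp": [0, 0, 0], "twist": 0},
    {"dp": [0, 0, 0], "twist": 0},
  ],
  gripper=-1,
  squeeze=10,
)

```text
time_s: 52.8
ee_pos: [0.4838, 0.2454, 0.0852]
eef_rot: [3.142, 0.0, 2.533]
force: [-0.8, -0.5, 1.8]
grip_width: 0.0317
grip_force: 10.0
```

>>> step_arm(
  deltas=[
    {"dp": [0.008, 0.008, 0.01], "twist": 0},
    {"dp": [0, 0, 0], "twist": 0},
    {"dp": [0.008, 0.008, 0.01], "twist": 0},
    {"dp": [0, 0, 0], "twist": 0},
  ],
)

```text
time_s: 53.2
ee_pos: [0.4839, 0.2456, 0.085]
eef_rot: [-3.141, 0.001, 2.533]
force: [-3.0, -8.6, 10.8]
grip_width: 0.0318
grip_force: 10.0
```

>>> step_arm(
  deltas=[
    {"dp": [0, 0, 0], "twist": 0},
    {"dp": [0, 0, 0], "twist": 0},
    {"dp": [0, 0, 0], "twist": 0},
    {"dp": [0, 0, 0], "twist": 0},
    {"dp": [0, 0, -0.5], "twist": 0},
    {"dp": [0, 0, -0.7], "twist": 0},
    {"dp": [0, 0, -0.6], "twist": 0},
    {"dp": [0, 0, 0], "twist": 0},
  ],
  gripper=0.3,
)

```text
time_s: 54.0
ee_pos: [0.4848, 0.247, 0.1593]
eef_rot: [3.137, 0.003, 2.533]
force: [-0.2, 0.6, -0.6]
grip_width: 0.0609
grip_force: 0.0
```

```bash
python3 plate.py 2>/dev/null| grep now
```

```text
side now (2156, array([ 0.0002, -0.0194,  0.0729]), [[74.2, 73.7, 72.1, 71.3], [74.5, 73.6, 72.4, 71.4]], 'x', array([-0.0698,  0.0733]), 'y', array([-0.0994,  0.0999]))
top now (498, array([-0.0021, -0.0129,  0.0734]), [[74.1, 74.7, nan, nan], [74.2, 74.2, nan, nan]], 'x', array([-0.0691,  0.0735]), 'y', array([-0.1016, -0.0226]))
```

```bash
cat > yaw.py <<'E'
from h import *
def lines(n,d):
    P=cloud(n,d)[2]; L=(P[:,:2]-C)@R; m=(P[:,2]>.064)&(P[:,2]<.08)&(abs(L[:,0])<.09)&(abs(L[:,1])<.11); L=L[m]; out=[]
    for ax,lo,hi in((0,-.085,.085),(1,-.06,.06)):
        o=1-ax
        for s in(-1,1):
            pts=[]
            for b in np.arange(lo,hi,.006):
                if ax==1 and abs(b+.003)<.03: continue
                S=L[(L[:,o]>=b)&(L[:,o]<b+.006)]
                if len(S)>8: pts.append((b+.003,np.sort(s*S[:,ax])[-2]*s))
            if len(pts)<6: out.append(None); continue
            a=np.array(pts); k=np.polyfit(a[:,0],a[:,1],1); k=np.polyfit(*a[abs(a[:,1]-np.polyval(k,a[:,0]))<.0025].T,1)
            out.append((round(float(-k[0] if ax==0 else k[0]),4),round(1e3*float(k[1]),2)))
    return out
if __name__=="__main__":
    for n in("side","top"):
        print(n,'init',lines(n,np.load(f"{n}_d.npy")))
        for i in range(3): print(n,'now',lines(n,ctrl.camera(n)[1]))
E
python3 yaw.py
```

```text
side init [(0.0042, -69.3), (0.0077, 71.71), (0.0015, -98.21), (-0.0032, 99.98)]
side now [(0.0098, -69.13), (0.0077, 71.88), (-0.0041, -98.51), (0.0055, 99.28)]
side now [(0.0092, -69.05), (0.0066, 71.56), (-0.0055, -97.62), (0.0026, 99.21)]
side now [(0.0083, -68.97), (0.002, 71.54), (0.001, -97.8), (-0.0056, 99.19)]
top init [(0.0042, -68.99), (0.006, 71.04), (-0.0002, -99.01), (0.0026, 97.32)]Traceback (most recent call last):
  File "yaw.py", line 19, in <module>
    for i in range(3): print(n,'now',lines(n,ctrl.camera(n)[1]))
                                     ~~~~~^^^^^^^^^^^^^^^^^^^^^
  File "yaw.py", line 13, in lines
    a=np.array(pts); k=np.polyfit(a[:,0],a[:,1],1); k=np.polyfit(*a[abs(a[:,1]-np.polyval(k,a[:,0]))<.0025].T,1)
                                                      ~~~~~~~~~~^^^^^^^^^^^^^^^^^^^^^^^^^^^^^^^^^^^^^^^^^^^^^^^^
    raise TypeError("expected non-empty vector for x")
TypeError: expected non-empty vector for x
```

Yaw matches the start. The lid still needs roughly 0.5 mm toward +y, so I'll nudge further.

>>> step_arm(
  deltas=[
    {"dp": [0.005, 0.005, 0.4], "twist": 0},
    {"dp": [0, 0, 0.5], "twist": 0},
    {"dp": [0, 0, 0.5], "twist": 0},
    {"dp": [0, 0, 0.4], "twist": 0},
    {"dp": [0, 0, 0], "twist": 0},
    {"dp": [0, 0, 0], "twist": 0},
    {"dp": [0, 0, 0], "twist": 0},
  ],
)

```text
time_s: 55.0
ee_pos: [0.484, 0.2468, 0.0851]
eef_rot: [3.141, 0.001, 2.533]
force: [0.0, 0.5, 0.4]
grip_width: 0.0612
grip_force: 0.0
```

>>> step_arm(
  deltas=[
    {"dp": [0, 0, 0], "twist": 0},
    {"dp": [0, 0, 0], "twist": 0},
    {"dp": [0, 0, 0], "twist": 0},
    {"dp": [0, 0, 0], "twist": 0},
    {"dp": [0, 0, 0], "twist": 0},
    {"dp": [0, 0, 0], "twist": 0},
  ],
  gripper=-1,
  squeeze=15,
)

```text
time_s: 55.6
ee_pos: [0.4836, 0.2466, 0.0842]
eef_rot: [-3.142, -0.0, 2.533]
force: [-0.1, 0.8, -1.4]
grip_width: 0.0313
grip_force: 15.0
```

>>> step_arm(
  deltas=[
    {"dp": [0.008, 0.008, 0], "twist": 0},
    {"dp": [0, 0, 0], "twist": 0},
    {"dp": [0, 0, 0], "twist": 0},
  ],
)

```text
time_s: 55.9
ee_pos: [0.4835, 0.2467, 0.0841]
eef_rot: [-3.141, 0.0, 2.533]
force: [0.9, -5.4, -0.4]
grip_width: 0.0319
grip_force: 15.0
```

>>> step_arm(
  deltas=[
    {"dp": [0, 0, 0], "twist": 0},
    {"dp": [0, 0, 0], "twist": 0},
    {"dp": [0, 0, 0], "twist": 0},
    {"dp": [0, 0, 0], "twist": 0},
    {"dp": [0, 0, -0.5], "twist": 0},
    {"dp": [0, 0, -0.7], "twist": 0},
    {"dp": [0, 0, -0.6], "twist": 0},
    {"dp": [0, 0, 0], "twist": 0},
  ],
  gripper=0.3,
)

```text
time_s: 56.7
ee_pos: [0.4847, 0.2477, 0.1594]
eef_rot: [3.137, 0.003, 2.533]
force: [0.3, -0.9, 0.0]
grip_width: 0.061
grip_force: 0.0
```

```bash
python3 plate.py 2>/dev/null| grep now; python3 yaw.py 2>/dev/null; python3 - <<'E'
from h import *
p=st()['ee_pos']
print('to R post',d2t(np.array([.464,.118])-p[:2],z=.091-p[2]))
E
```

```text
side now (2141, array([-0.0006, -0.005 ,  0.0714]), [[71.8, 71.5, 71.1, 71.0], [71.7, 71.4, 71.1, 70.9]], 'x', array([-0.0692,  0.0742]), 'y', array([-0.0983,  0.1   ]))
top now (520, array([-0.0026,  0.0053,  0.0722]), [[72.0, 72.1, nan, nan], [71.5, 72.0, nan, nan]], 'x', array([-0.0686,  0.0738]), 'y', array([-0.101 , -0.0223]))
side init [(0.0042, -69.3), (0.0077, 71.71), (0.0015, -98.21), (-0.0032, 99.98)]
side now [(0.009, -68.38), (0.0106, 72.38), (0.0021, -98.15), (0.0034, 99.91)]
side now [(0.0087, -68.19), (0.0034, 72.48), (0.0205, -97.31), (0.0013, 99.55)]
side now [(0.0111, -68.34), (0.0114, 72.05), (-0.0042, -97.88), (0.0004, 99.51)]
top init [(0.0042, -68.99), (0.006, 71.04), (-0.0002, -99.01), (0.0026, 97.32)]
top now [(-0.386, -15.44), (0.1746, 63.3), (0.0052, -99.45), (0.2279, -34.81)]
57.0 [0.4832 0.2469 0.1553] yaw 145.1 q6 -0.56 F [ 0.5 -0.4 -0.2] w 0.0613 0.0
to R post [-1.45 -2.92  1.61]
```

The lid is fully seated; the plate matches its initial height and slope. Now I'll close the right turnbutton.

>>> step_arm(
  deltas=[
    {"dp": [-0.36, -0.73, 0], "twist": 0},
    {"dp": [-0.36, -0.73, 0], "twist": 0},
    {"dp": [-0.36, -0.73, 0], "twist": 0},
    {"dp": [-0.36, -0.73, 0], "twist": 0},
    {"dp": [0, 0, 0], "twist": 0},
    {"dp": [0, 0, 0.5], "twist": 0},
    {"dp": [0, 0, 0.5], "twist": 0},
    {"dp": [0, 0, 0.4], "twist": 0},
    {"dp": [0, 0, 0.1], "twist": 0},
    {"dp": [0, 0, 0], "twist": 0},
    {"dp": [0, 0, 0], "twist": 0},
  ],
  gripper=-0.2,
  squeeze=6,
)

```text
time_s: 58.15
ee_pos: [0.4644, 0.1186, 0.0969]
eef_rot: [3.141, 0.001, 2.533]
force: [-0.7, -0.3, 0.5]
grip_width: 0.0376
grip_force: 0.0
```

>>> step_arm(
  deltas=[
    {"dp": [0, 0, 0], "twist": 0},
    {"dp": [0, 0, 0], "twist": 0},
    {"dp": [0, 0, 0], "twist": 0},
    {"dp": [0, 0, 0], "twist": 0},
  ],
  gripper=-1,
)

```text
time_s: 58.55
ee_pos: [0.4642, 0.1185, 0.0965]
eef_rot: [3.141, 0.0, 2.533]
force: [-0.2, 0.8, 1.0]
grip_width: 0.0138
grip_force: 6.0
```

```bash
python3 - <<'E'
from h import *
o=st(); print((R.T@(o['ee_pos'][:2]-C)).round(4)); arc('R',np.linspace(1.6-.14,0,11),C+R@np.array([-.04*np.sin(1.6),-.122+.04*np.cos(1.6)]))
E
```

```text
58.5 [0.4642 0.1185 0.0965] yaw 145.1 q6 -0.79 F [-0.2  0.8  1. ] w 0.0138 5.999951809644699
[-0.0393 -0.1226]
[0.09, 0.1] [0.08, 0.12] [0.06, 0.13] [0.04, 0.14] [0.02, 0.14] [0.0, 0.15] [-0.02, 0.14] [-0.04, 0.14] [-0.06, 0.13] [-0.08, 0.12] [-0.1, 0.11]
```

>>> step_arm(
  deltas=[
    {"dp": [0.09, 0.1, 0], "twist": 0},
    {"dp": [0.08, 0.12, 0], "twist": 0},
    {"dp": [0.06, 0.13, 0], "twist": 0},
    {"dp": [0.04, 0.14, 0], "twist": 0},
    {"dp": [0.02, 0.14, 0], "twist": 0},
    {"dp": [0, 0.15, 0], "twist": 0},
  ],
)

```text
time_s: 59.15
ee_pos: [0.4715, 0.1509, 0.0959]
eef_rot: [-3.14, -0.001, 2.533]
force: [-4.3, -2.4, -0.7]
grip_width: 0.0139
grip_force: 6.0
```

>>> step_arm(
  deltas=[
    {"dp": [-0.02, 0.14, 0], "twist": 0},
    {"dp": [-0.04, 0.14, 0], "twist": 0},
    {"dp": [-0.06, 0.13, 0], "twist": 0},
    {"dp": [-0.08, 0.12, 0], "twist": 0},
    {"dp": [-0.1, 0.11, 0], "twist": 0},
    {"dp": [0, 0, 0], "twist": 0},
  ],
)

```text
time_s: 59.75
ee_pos: [0.4977, 0.1648, 0.0962]
eef_rot: [3.141, 0.001, 2.533]
force: [0.4, 1.8, -2.5]
grip_width: 0.0137
grip_force: 6.0
```

The right button is closed: its post is at (0.498, 0.165), against 0.496 expected at angle 0. Now the left.

>>> step_arm(
  deltas=[
    {"dp": [0, 0, 0], "twist": 0},
    {"dp": [0, 0, 0], "twist": 0},
    {"dp": [0, 0, 0], "twist": 0},
    {"dp": [0, 0, -0.6], "twist": 0},
    {"dp": [0, 0, -0.6], "twist": 0},
    {"dp": [0, 0, -0.6], "twist": 0},
    {"dp": [0, 0, 0], "twist": 1},
    {"dp": [0, 0, 0], "twist": 1},
    {"dp": [0, 0, 0], "twist": 1},
    {"dp": [0, 0, 0], "twist": 1},
    {"dp": [0, 0, 0], "twist": 1},
    {"dp": [0, 0, 0], "twist": 1},
  ],
  gripper=-0.2,
)

```text
time_s: 60.95
ee_pos: [0.4968, 0.1646, 0.1685]
eef_rot: [3.141, 0.0, 2.111]
force: [-0.3, 0.6, -0.5]
grip_width: 0.0378
grip_force: 0.0
```

>>> step_arm(
  deltas=[
    {"dp": [0, 0, 0], "twist": 1},
    {"dp": [0, 0, 0], "twist": 1},
    {"dp": [0, 0, 0], "twist": 1},
    {"dp": [0, 0, 0], "twist": 1},
    {"dp": [0, 0, 0], "twist": 1},
    {"dp": [0, 0, 0], "twist": 1},
    {"dp": [0, 0, 0], "twist": 1},
    {"dp": [0, 0, 0], "twist": 1},
    {"dp": [0, 0, 0], "twist": 1},
    {"dp": [0, 0, 0], "twist": 1},
    {"dp": [0, 0, 0], "twist": 1},
    {"dp": [0, 0, 0], "twist": 1},
  ],
)

```text
time_s: 62.15
ee_pos: [0.4968, 0.1646, 0.1685]
eef_rot: [3.141, -0.0, 1.273]
force: [0.6, -0.3, -0.4]
grip_width: 0.0375
grip_force: 0.0
```

>>> step_arm(
  deltas=[
    {"dp": [0, 0, 0], "twist": 1},
    {"dp": [0, 0, 0], "twist": 1},
    {"dp": [0, 0, 0], "twist": 1},
    {"dp": [0, 0, 0], "twist": 1},
    {"dp": [0, 0, 0], "twist": 0.5},
    {"dp": [0, 0, 0], "twist": 0},
  ],
)

```text
time_s: 62.75
ee_pos: [0.4968, 0.1646, 0.1684]
eef_rot: [3.141, -0.0, 0.962]
force: [0.6, 0.0, -0.8]
grip_width: 0.0379
grip_force: 0.0
```

```bash
python3 - <<'E'
from h import *
p=st()['ee_pos']
print(d2t(np.array([.423,.3612])-p[:2],z=.094-p[2])); arc('L',np.linspace(1.6-.14,0,11),C+R@np.array([-.04*np.sin(1.6),.122-.04*np.cos(1.6)]))
E
```

```text
62.8 [0.4968 0.1646 0.1684] yaw 55.1 q6 0.86 F [ 0.6  0.  -0.8] w 0.0379 0.0
[ 2.97 -4.33  1.86]
[-0.1, 0.1] [-0.08, 0.12] [-0.07, 0.13] [-0.05, 0.14] [-0.03, 0.14] [-0.0, 0.15] [0.02, 0.14] [0.04, 0.14] [0.06, 0.13] [0.08, 0.12] [0.09, 0.11]
```

>>> step_arm(
  deltas=[
    {"dp": [0.5, -0.72, 0], "twist": 0},
    {"dp": [0.5, -0.72, 0], "twist": 0},
    {"dp": [0.5, -0.72, 0], "twist": 0},
    {"dp": [0.5, -0.72, 0], "twist": 0},
    {"dp": [0.5, -0.72, 0], "twist": 0},
    {"dp": [0.47, -0.73, 0], "twist": 0},
    {"dp": [0, 0, 0], "twist": 0},
    {"dp": [0, 0, 0.5], "twist": 0},
    {"dp": [0, 0, 0.6], "twist": 0},
    {"dp": [0, 0, 0.5], "twist": 0},
    {"dp": [0, 0, 0.2], "twist": 0},
    {"dp": [0, 0, 0], "twist": 0},
  ],
)

```text
time_s: 63.95
ee_pos: [0.4225, 0.3606, 0.0957]
eef_rot: [-3.141, 0.001, 0.962]
force: [0.5, 0.6, 1.2]
grip_width: 0.0378
grip_force: 0.0
```

>>> step_arm(
  deltas=[
    {"dp": [0, 0, 0], "twist": 0},
    {"dp": [0, 0, 0], "twist": 0},
    {"dp": [0, 0, 0], "twist": 0},
    {"dp": [0, 0, 0], "twist": 0},
    {"dp": [0, 0, 0], "twist": 0},
  ],
  gripper=-1,
)

```text
time_s: 64.45
ee_pos: [0.4242, 0.3605, 0.097]
eef_rot: [3.139, -0.002, 0.962]
force: [10.0, -7.1, -0.9]
grip_width: 0.0145
grip_force: 6.0
```

>>> step_arm(
  deltas=[
    {"dp": [-0.1, 0.1, 0], "twist": 0},
    {"dp": [-0.08, 0.12, 0], "twist": 0},
    {"dp": [-0.07, 0.13, 0], "twist": 0},
    {"dp": [-0.05, 0.14, 0], "twist": 0},
    {"dp": [-0.03, 0.14, 0], "twist": 0},
    {"dp": [0, 0.15, 0], "twist": 0},
  ],
)

```text
time_s: 65.05
ee_pos: [0.4406, 0.3322, 0.0965]
eef_rot: [-3.141, 0.0, 0.962]
force: [-4.6, 1.0, 2.7]
grip_width: 0.0137
grip_force: 6.0
```

>>> step_arm(
  deltas=[
    {"dp": [0.02, 0.14, 0], "twist": 0},
    {"dp": [0.04, 0.14, 0], "twist": 0},
    {"dp": [0.06, 0.13, 0], "twist": 0},
    {"dp": [0.08, 0.12, 0], "twist": 0},
    {"dp": [0.09, 0.11, 0], "twist": 0},
    {"dp": [0, 0, 0], "twist": 0},
  ],
)

```text
time_s: 65.65
ee_pos: [0.4692, 0.3274, 0.0962]
eef_rot: [3.141, -0.001, 0.962]
force: [-0.1, 0.1, 2.3]
grip_width: 0.0135
grip_force: 6.0
```

Post at (0.469, 0.327), the same as at the start, so the left is closed. I'll release, back off and verify.

>>> step_arm(
  deltas=[
    {"dp": [0, 0, 0], "twist": 0},
    {"dp": [0, 0, 0], "twist": 0},
    {"dp": [0, 0, 0], "twist": 0},
    {"dp": [0, 0, -0.6], "twist": 0},
    {"dp": [0, 0, -0.8], "twist": 0},
    {"dp": [0, 0, -0.8], "twist": 0},
    {"dp": [-0.6, 0.7, 0], "twist": 0},
    {"dp": [-0.6, 0.7, 0], "twist": 0},
    {"dp": [-0.6, 0.7, 0], "twist": 0},
    {"dp": [-0.6, 0.7, 0], "twist": 0},
    {"dp": [-0.6, 0.7, 0], "twist": 0},
    {"dp": [-0.6, 0.7, 0], "twist": 0},
  ],
  gripper=-0.2,
)

```text
time_s: 66.85
ee_pos: [0.5239, 0.1117, 0.1844]
eef_rot: [3.141, -0.0, 0.962]
force: [-0.0, 0.7, -0.9]
grip_width: 0.0374
grip_force: 0.0
```

>>> step_arm(
  deltas=[
    {"dp": [-0.3, 0.9, 0], "twist": 0},
    {"dp": [-0.3, 0.9, 0], "twist": 0},
    {"dp": [-0.3, 0.9, 0], "twist": 0},
    {"dp": [-0.3, 0.9, 0], "twist": 0},
    {"dp": [0, 0, 0], "twist": 0},
  ],
)

```text
time_s: 67.35
ee_pos: [0.6159, -0.0119, 0.1836]
eef_rot: [3.141, 0.001, 0.959]
force: [-0.1, 0.6, -0.2]
grip_width: 0.0374
grip_force: 0.0
```

```bash
python3 plate.py 2>/dev/null | grep -v init; python3 - <<'E'
from h import *
np.set_printoptions(precision=4,suppress=True)
for n in("top","side"):
    q,d=ctrl.camera(n); P=cloud(n,d)[2]
    for c in((.469,.327),(.497,.165)):
        S=P[(np.hypot(*(P[:,:2]-c).T)<.018)&(P[:,2]>.095)&(P[:,2]<.125)]
        if len(S)>4:
            l=(np.array(cv2.minEnclosingCircle(np.float32(S[:,:2]))[0])-C)@R; print(n,c,l,'ang',np.arctan2(-l[0],.122-abs(l[1])))
    print(n,len(ctrl.cut_out(n,"jar1")),[(round(r['conf'],2),np.array(r['rect'])*[560,420,560,420]) for r in ctrl.spot_in(n,"jar1")])
a=cv2.imread("pics/top_p.png")[120:300,130:390]; cv2.imwrite("pics/fin.png",cv2.resize(a,(780,540),interpolation=cv2.INTER_CUBIC))
E
```

```text
67.3 [ 0.6159 -0.0119  0.1836] yaw 54.9 q6 0.53 F [-0.1  0.6 -0.2] w 0.0374 0.0
side now (2089, array([-0.0006, -0.0053,  0.0714]), [[71.7, 71.5, 71.3, 71.0], [72.0, 71.6, 71.2, 70.8]], 'x', array([-0.0692,  0.0741]), 'y', array([-0.0989,  0.1002]))
top now (1798, array([-0.0003,  0.0014,  0.0718]), [[71.7, 71.3, 71.5, 72.1], [71.6, 71.7, 71.9, 71.9]], 'x', array([-0.0697,  0.0732]), 'y', array([-0.1001,  0.0982]))
top (0.469, 0.327) [-0.0034  0.0819] ang 0.08401611314975121
top (0.497, 0.165) [ 0.0014 -0.0833] ang -0.03523432646031505
top 0 []
side (0.469, 0.327) [-0.0008  0.083 ] ang 0.020662393213141464
side (0.497, 0.165) [ 0.0017 -0.0816] ang -0.04281083072959913
side 1 [(0.5, array([345.296, 147.42 , 361.48 , 168.588]))]
```

View pics/fin.png

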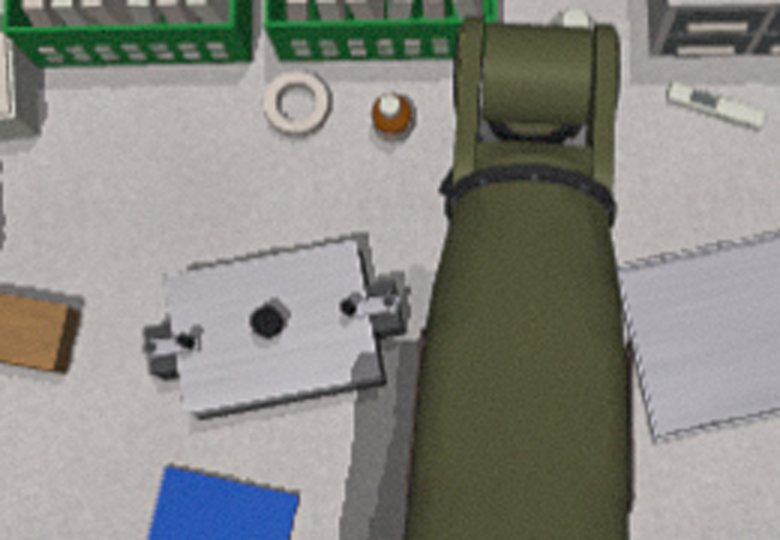

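The lid is seated, with its knob at (268,320) and both bars over it, posts at (187,341) and (350,305). Both button angles are under 0.1 rad. No jars remain on the counter: the one "jar" hit in the side view is the steel cup. Handing in.

```bash
python3 -c "
from station import ctrl
print(ctrl.hand_in())"
```

```text
the job is handed in; nothing more can be done
None
```

The job is handed in, though hand-in returned no verdict: both jars on the counter were standing upright in the case before I closed it, the lid is back on and fully seated, both turnbuttons are turned in over it, and nothing else on the counter was touched.

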